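# Take a luminometer reading: load the vial, lock the bayonet cap and hold the shutter open

## Task

Take a light reading of the water sample: stand the small screw-cap vial upright in the measuring well of the luminometer, then put the light-tight cap over it with its two pins in the collar's slots, push it down against the spring and turn it clockwise (seen from above) a quarter turn as far as it goes. The shutter is open only while the cap is held over against its return spring, so finish with the cap still gripped there, and do not let go. Do not knock over the vial or shift the other things on the bench.

Things in the scene. Friction and masses are not known exactly. Their poses are not given: they have to be found in the camera images.
- meter: luminometer, fixed; origin under the well axis on the table. Light case 124 mm wide (y), 44 to 55 mm high, reaching 140 mm to its front (-x: sloping panel, display, keys) and 46 mm to its back. On it a round dark tower, 68 mm in diameter, its metal collar's top 90 mm above the table, with the measuring well in it.
- well_mouth (a point): centre of the well's mouth, level with the collar's top; z up. The collar's hole is 44 mm wide and has two slots, 11 mm wide, reaching to 28.5 mm from the axis, opposite each other along this point's x and -x. The collar's lip is 6 mm thick; in the wider channel under it the cap's pins can turn clockwise (from above) only. Fingers do not fit into the well.
- seat (a joint): spring seat for the vial in the well, a flat disc: 0 = up, grows as it is pressed down (m, at most 0.012). 20 mm below the mouth the well narrows to a bore of 25 mm for the vial; the seat lies at its bottom, 34 mm below the mouth, so the top 22 mm of a standing vial stick out of the mouth. It yields at 2.5 N, then 0.5 N per mm.
- shutter (a joint): shutter ring under the collar, carried round by the cap's pins: 0 = shut (pins in line with the slots), grows as the pushed-in cap is turned clockwise from above; stop at 1.40 rad = fully open. The cap turns about 0.08 rad before it takes the ring along, 1.48 rad (85 degrees) in all. A spring turns it back, 0.04 N m at 0 rising to 0.20 N m at the stop.
- vial_mid (a point): centre (half-way up) of the sample vial: an upright cylinder 20 mm in diameter (screw cap 19 mm, the top 12 mm), 56 mm tall, 18 g, the only such vial on the bench. z points up to its screw cap.
- cap_grip (a point): centre of the bar grip of the light-tight cap, a loose black cap (70 g, 59 mm tall) standing on the table hollow side down. The bar is 44 mm long (x), 16 mm thick (y), 24 mm high (z, up). This point is 47 mm above the cap's lower edge and 12 mm above the round shoulder under the bar (54 mm in diameter, 18 to 35 mm above the lower edge).
- cap_base (a point): centre of the cap's lower edge, axes as the bar's. Skirt 40 mm outside, 30 mm inside diameter, closed 29.5 mm up: goes over the vial's top and presses it down. Two 7 mm pins, alike, along x and -x under the bar's ends, reach 26.5 mm from the axis, 4 mm up. Spring felt from 7.5 mm below the mouth, pins under the lip from 13.5 mm, shoulder on the collar at 18 mm (about 8 N).
- ph_meter: bystander: small grey meter, 35x60x34 mm, origin at the centre of its underside; leave alone
- clear_pot: bystander: clear plastic pot with lid, 45 mm in diameter, 67 mm tall, origin at the centre of its underside; leave alone
- sample_tube: bystander: standing sample tube, 36 mm in diameter, 118 mm tall, origin at the centre of its underside; leave alone
- tape_roll: bystander: roll of tape lying flat, 69 mm in diameter, 19 mm high, origin at the centre of its underside; leave alone
Not all that is in view belongs to the job. What is meant by the part that bears cap_grip is not brown, and is the smaller of those in its own colour. Of the things that look like the part that bears vial_mid, the smaller one is meant.

How it is judged:
By the outcome, as a careful person would: the job done as asked, in the order asked, and still so for the second after the job is handed in, while the arm keeps its last pose, push and grip.
It also fails if it takes over 58 s, if anything falls off the work surface, if the arm or the gripper's body presses on something with over 40 N, if the wrist force passes 120 N, or if a joint passes its speed limit or range.

## Robot

A 6-joint arm with a two-finger parallel gripper is mounted at the origin on a cart in front of the work surface, level with it; the furniture and walls round the work are solid. World frame = base frame: x ahead of the robot, y to its left, z up, the work surface at z = 0. Lengths are in mm, angles in degrees, forces in N, time in s.
With the tool pointing down it reaches from about 300 to 850 mm from the base axis. Payload 4.2 kg.
Tool frame: the origin (TCP) lies midway between the tips of the shut fingers; the grasp point (between the pads) lies 19 mm behind it; x points along the fingers, z is the direction in which the jaws open and shut, and the axes are right-handed (so a half turn about x gives the same grasp; the last joint's range is limited). The gripper opens to 91 mm and grips with 3 to 60 N. Pads are 32 mm wide; open, the fingers measure 118 mm over their backs; the gripper's body (76 mm by 178 mm) begins 60 mm behind the grasp point.
Start: joints at [68.812, 18.312, 89.639, -0, 72.044, -1.146], TCP at [197.062, 540.197, 190.576] pointing down, gripper open.
Joint ranges: [-177.97, 177.97], [-48.28, 115.42], [12.27, 149.76], [-77.06, 257.06], [2.81, 150.46], [-146.56, 146.56]. Speed limits (degrees/s): [147.25, 147.25, 180, 180, 180, 180].

## Interface

Orientations are given as [roll, pitch, yaw] about the fixed x, y, z axes, in that order (R = Rz(yaw) Ry(pitch) Rx(roll)).
In Python, from workcell import env gives the robot as it stands.
- The arm moves only by the tool send_rows, never from a script. Its argument "commands" is a list that holds one entry, the list of rows, each a list of 6 numbers: the shift along the tool's x, y, z normalised to -1 to 1, where 1 is 0.1 m, then the turn, a rotation vector about the tool's x, y, z normalised to -1 to 1, where 1 is 2 pi rad. In form: [[[x, y, z, wx, wy, wz], ...]]. A call has 1 to 20 rows; each row is the pose to reach, as a shift and turn from the pose commanded when the call began, along the tool's axes at that moment, turning the shorter way round; what a row does not reach only later rows make up. A row lasts 1/8 s, in which the tool goes at most 62.5 mm and 10.7 degrees, less where a joint would pass 70% of its speed; a pose out of reach is approached as far as the arm can. A call with a number of a shift or a turn outside -1 to 1 is refused whole. A call with a gripper value outside its range is refused whole. "jaw" is the closure, from -1 (fully open) to 1 (shut), so that 0 is half open, set as the call begins (left out, the last holds). The fingers move at their own pace and stop on an object; "force" is the grip in N (left out, the last holds). Time passes only in rows, so rows that repeat a pose let the fingers close. It gives the time, the measured TCP pose, the force and the opening at its end, in the units of the state.
- env.state(): the state, without advancing time (a new reading comes with each control period).
- env.grab_frame(name): name is "scene" or "top" or "wrist"; returns (picture, depth): 420x560x3 uint8, red, green, blue; 420x560 float32, mm along the optical axis (not along the pixel's ray), 0 where there is no reading.
- env.get_calibration(name): a dict with "mtx" (3x3 intrinsics, pixels), "dist_coeffs" ([k1, k2, p1, p2, k3] as OpenCV has them; the pictures are not rectified), "camera_from_world" (4x4, takes a point from world to camera coordinates). Camera axes: x right, y up, looking along -z (the intrinsics and any distortion apply to the point x, -y, -z); pixel columns grow to the right and rows downward; lengths in mm; the calibration is good to about 2 mm. A picture is of the moment at which its call begins: read the wrist's pose just before it. get_calibration takes no time and is no camera call; for the wrist camera it gives the pose at the moment of the call.
- env.job_done(): hands the job in, once; it reports no verdict.
The state is a dict: "time_s": time; "qpos": joint angles; "qvel": joint speeds; "effort": joint torques, N m; "ee_pos": TCP position; "ee_rot": TCP orientation; "force": force on the tool from outside, world axes, zero at the start; "torque": the same for the moment, N m; "gripper_width": finger opening in mm.
Only numpy, scipy, OpenCV 4.12 (cv2) and the standard library are available. Lean on these libraries where they do the work, as an engineer would, in place of code of your own. Each camera call takes 0.05 s, during which the arm holds its last target.

## Working session

There is one attempt and no reset: what is moved stays moved. The work goes in short steps, Python scripts to look and compute and a tool call to move; the robot and the scene stay as the last step left them, time stands still between calls to the robot, and variables do not carry over. Pictures are saved under pics/ and viewed, and the job is handed in when it is done.

Besides the shell and the picture viewer there is one more tool, called after "Call:" by a JSON object that holds its "name" and its "arguments". send_rows: Moves the arm, as the interface text tells. Its arguments: {"type":"object","properties":{"commands":{"type":"array","items":{"type":"array","items":{"type":"array","items":{"type":"number","minimum":-1,"maximum":1}}}},"jaw":{"type":"number"},"force":{"type":"number"}},"required":["commands"]}

```bash
ls; mkdir -p pics
python3 - <<'E'
from workcell import env
import cv2,numpy as np
s=env.state();print(s)
for n in ("scene","top","wrist"):
    c=env.get_calibration(n)
    p,d=env.grab_frame(n)
    cv2.imwrite(f"pics/{n}0.png",p[:,:,::-1]);np.savez(f"{n}0.npz",p=p,d=d,**{k:np.array(v) for k,v in c.items()})
    print(n,c)
E
```

```text
pics
{'time_s': 0.0, 'qpos': array([ 6.88121726e+01,  1.83524924e+01,  8.97056680e+01,  6.56177033e-04,
        7.20434184e+01, -1.14560213e+00]), 'qvel': array([ 0.0047943 , -0.01125312, -0.07688364, -0.14095868, -0.03063124,
        0.06506467]), 'effort': array([-1.36585633e-03, -4.12460446e+01, -2.31970417e+01,  7.24014686e-02,
        4.59524291e-02, -1.67341805e-04]), 'ee_pos': array([196.85791196, 539.67917431, 189.71678057]), 'ee_rot': array([ 178.50251505,   89.89841926, -111.53991308]), 'force': array([-0.10964303, -0.40908182,  0.24481743]), 'torque': array([-0.02346115, -0.04458879, -0.08321124]), 'gripper_width': 91.22336981858638}
scene {'mtx': array([[384.94757689,   0.        , 275.8115358 ],
       [  0.        , 384.94757689, 204.83645255],
       [  0.        ,   0.        ,   1.        ]]), 'dist_coeffs': array([-0.01784398,  0.        ,  0.        ,  0.        ,  0.        ]), 'camera_from_world': array([[ 8.33760437e-01, -5.51969474e-01,  1.31618221e-02,
        -4.68457940e+02],
       [ 4.09655822e-01,  6.34423630e-01,  6.55506496e-01,
        -2.72965678e+02]
[... 703 characters left out ...]
     [ 0.00000000e+00,  0.00000000e+00,  0.00000000e+00,
         1.00000000e+00]])}
wrist {'mtx': array([[295.86572351,   0.        , 281.32821029],
       [  0.        , 295.86572351, 209.16304027],
       [  0.        ,   0.        ,   1.        ]]), 'dist_coeffs': array([-0.0599857,  0.       ,  0.       ,  0.       ,  0.       ]), 'camera_from_world': array([[ 3.41934789e-01,  9.39722917e-01, -1.19963921e-03,
        -5.75479399e+02],
       [-8.98123871e-01,  3.26422087e-01, -2.94655958e-01,
         3.29003766e+01],
       [-2.76503368e-01,  1.01830548e-01,  9.55602651e-01,
        -3.92543245e+02],
       [ 0.00000000e+00,  0.00000000e+00,  0.00000000e+00,
         1.00000000e+00]])}
```

View pics/scene0.png

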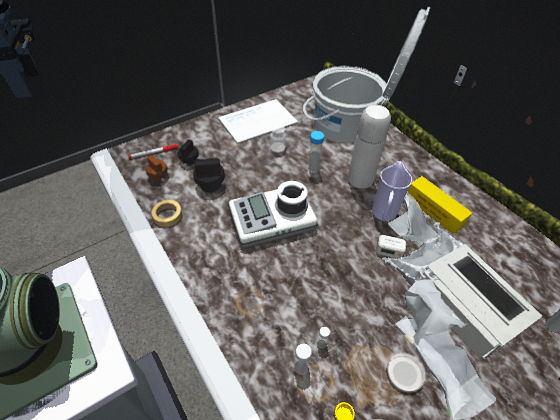

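View pics/top0.png

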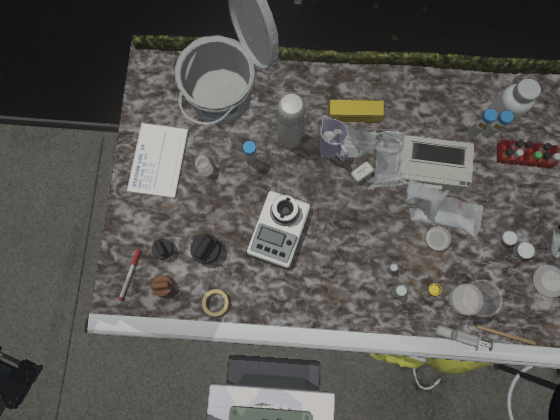

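View pics/wrist0.png

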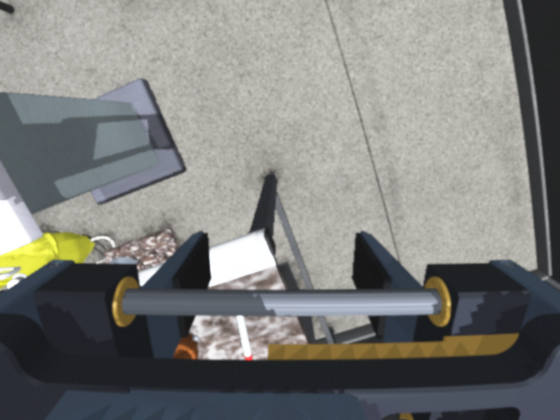

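Run:
```python
import cv2,numpy as np
t=cv2.imread("pics/top0.png");s=cv2.imread("pics/scene0.png")
def cr(i,x,y,w,h,k):return cv2.resize(i[y:y+h,x:x+w],(w*k,h*k),interpolation=cv2.INTER_CUBIC)
a=cr(t,140,225,100,75,4);b=cr(t,380,225,100,75,4);c=cr(s,140,130,100,75,4);e=cr(s,280,310,100,75,4)
cv2.imwrite("pics/crop0.png",np.vstack([np.hstack([a,b]),np.hstack([c,e])]))
cv2.imwrite("pics/crop1.png",np.hstack([cr(t,235,185,80,90,5),cr(s,225,170,100,112,4)[:450]]))
```

```text
Traceback (most recent call last):
ValueError: all the input array dimensions except for the concatenation axis must match exactly, but along dimension 0, the array at index 0 has size 450 and the array at index 1 has size 448
```

View pics/crop0.png

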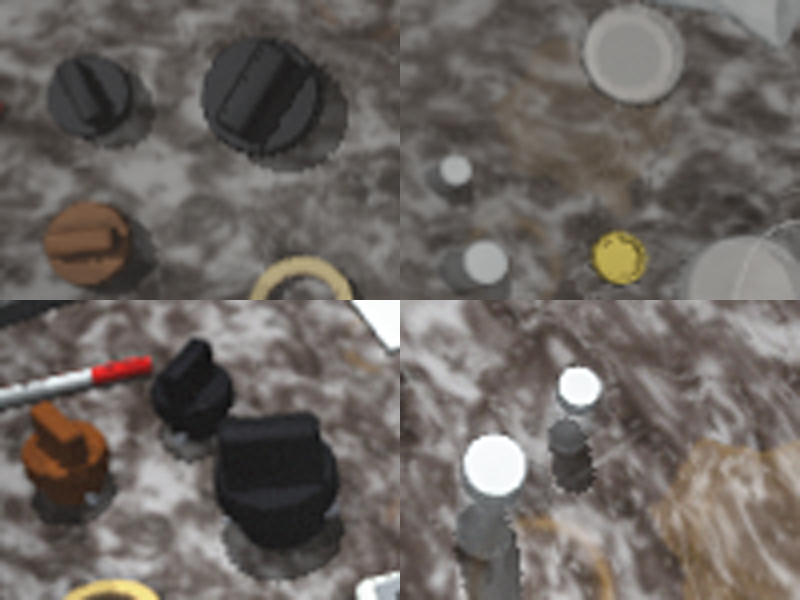

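Run:
```python
import cv2,numpy as np
t=cv2.imread("pics/top0.png");s=cv2.imread("pics/scene0.png")
def cr(i,x,y,w,h,k):return cv2.resize(i[y:y+h,x:x+w],(w*k,h*k),interpolation=cv2.INTER_CUBIC)
cv2.imwrite("pics/crop2.png",np.hstack([cr(t,240,185,76,90,5),cr(s,225,170,100,90,5)[:450]])[:, :800])
```

```text
(no output)
```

View pics/crop2.png

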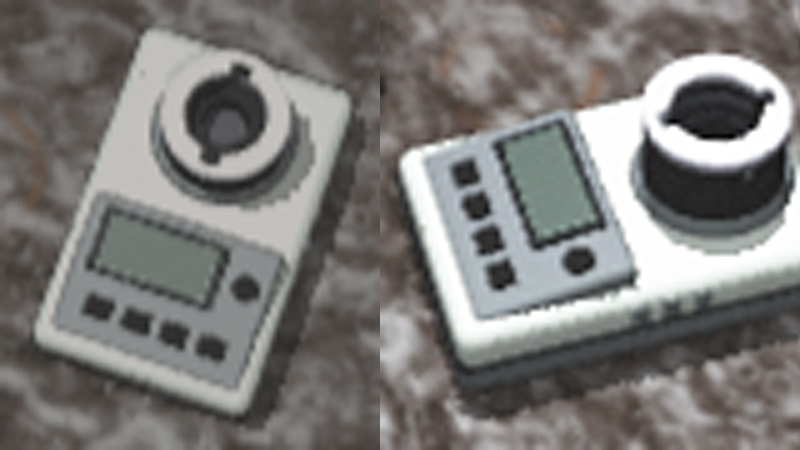

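```bash
cat > h.py <<'E'
import numpy as np,cv2
class V:
    def __init__(s,n,p=None,d=None,c=None):
        if p is None:
            z=np.load(n+"0.npz");p,d=z['p'],z['d'];c={k:z[k] for k in('mtx','dist_coeffs','camera_from_world')}
        s.p,s.d=p,d;s.K=c['mtx'];s.D=np.array(c['dist_coeffs']);s.T=np.array(c['camera_from_world']);s.Ti=np.linalg.inv(s.T)
    def rays(s,uv):
        q=cv2.undistortPoints(np.asarray(uv,float).reshape(-1,1,2),s.K,s.D).reshape(-1,2)
        dc=np.c_[q[:,0],-q[:,1],-np.ones(len(q))]
        return s.Ti[:3,3],dc@s.Ti[:3,:3].T,dc
    def plane(s,uv,z):
        o,d,_=s.rays(uv);return o+d*((z-o[2])/d[:,2])[:,None]
    def cloud(s):
        h,w=s.d.shape;u,v=np.meshgrid(np.arange(w),np.arange(h))
        o,d,_=s.rays(np.c_[u.ravel(),v.ravel()])
        P=(o+d*s.d.ravel()[:,None]).reshape(h,w,3);P[s.d<=0]=np.nan;return P
    def proj(s,X):
        X=np.atleast_2d(X);c=X@s.T[:3,:3].T+s.T[:3,3];c=c*[1,-1,-1]
        return cv2.projectPoints(c.reshape(-1,1,3),np.zeros(3),np.zeros(3),s.K,s.D)[0].reshape(-1,2)
E
python3 - <<'E'
from h import *
for n,seeds in (("top",dict(cap=(163,248),vial=(394,267),meter=(285,208))),("scene",dict(cap=(188,152),vial=(323,333),meter=(291,196)))):
    v=V(n);P=v.cloud();
    for k,(x,y) in seeds.items():
        r=22 if k!='vial' else 14
        Q=P[y-r:y+r,x-r:x+r];G=v.p[y-r:y+r,x-r:x+r].mean(2)
        if k=='cap':
            m=(Q[...,2]>40)&(Q[...,2]<70);X=Q[m]
            xy=X[:,:2];c,(w,h),a=cv2.minAreaRect(xy.astype(np.float32))
            print(n,k,'bar',len(X),xy.mean(0),np.median(X[:,2]),c,w,h,a)
            m=(Q[...,2]>22)&(Q[...,2]<70);X=Q[m]; print('  all',len(X),cv2.minEnclosingCircle(X[:,:2].astype(np.float32)))
        if k=='vial':
            m=(Q[...,2]>45)&(Q[...,2]<80);X=Q[m];print(n,k,len(X),X.mean(0),np.median(X[:,2]),cv2.minEnclosingCircle(X[:,:2].astype(np.float32)))
        if k=='meter':
            m=(Q[...,2]>80)&(Q[...,2]<100);X=Q[m];print(n,k,len(X),X.mean(0),np.median(X[:,2]),cv2.minEnclosingCircle(X[:,:2].astype(np.float32)))
            mm=np.argwhere(m);print(mm.min(0)+[y-r,x-r],mm.max(0)+[y-r,x-r])
            G=m.astype(np.uint8)
            print('\n'.join(''.join('#' if a else '.' for a in row) for row in G))
E
```

```text
top cap bar 132 [480.9078239  313.97625006] 57.66045209974277 (479.8677062988281, 318.839111328125) 40.837833404541016 48.50204849243164 86.85116577148438
  all 365 ((481.1102600097656, 316.0659484863281), 28.39386558532715)
top vial 59 [ 470.86474999 -289.61695129   54.74044257] 55.60835292869547 ((470.8896789550781, -290.2420349121094), 10.478636741638184)
top meter 311 [ 6.01704861e+02 -2.19929723e-01  8.95596292e+01] 89.68425408251028 ((602.2884521484375, -0.8337053060531616), 34.47855758666992)
[195 272] [220 297]
............................................
............................................
............................................
............................................
............................................
............................................
............................................
............................................
............................................
..................########..................
................#############...............
..............#######.########..............
.............##########...#####....
[... 3206 characters left out ...]
###############..........
...............#################............
.................#.######.##.#..............
......................#.##..................
............................................
............................................
............................................
............................................
............................................
............................................
............................................
............................................
............................................
............................................
............................................
............................................
```

```bash
cat >> h.py <<'E'
from scipy.spatial.transform import Rotation as R
def Rm(e): return R.from_euler('xyz',e,degrees=True).as_matrix()
def down(psi):
    # tool x down, tool z horizontal at world azimuth psi deg
    p=np.radians(psi);x=np.array([0,0,-1.]);z=np.array([np.cos(p),np.sin(p),0]);return np.c_[x,np.cross(z,x),z]
def az(M): return np.degrees(np.arctan2(M[1,2],M[0,2]))
def delta(s,pos,psi,hold=False):
    M=Rm(s['ee_rot']);d=M.T@(np.asarray(pos)-s['ee_pos'])/100
    w=R.from_matrix(M.T@down(psi)).as_rotvec()/(2*np.pi)
    return np.round(np.r_[d,w],4)
E
python3 - <<'E'
from h import *
from workcell import env
s=env.state();M=Rm(s['ee_rot']);print(M.round(3),az(M))
c=env.get_calibration('wrist');T=np.array(c['camera_from_world']);C=-T[:3,:3].T@T[:3,3]
print('cam in tool',M.T@(C-s['ee_pos']),'look',M.T@(-T[2,:3]),'camx',M.T@T[0,:3])
v=V('top');P=v.cloud()
# collar
m=(P[...,2]>84)&(P[...,2]<96);m[:190]=0;m[225:]=0;m[:,:265]=0;m[:,305:]=0
mu=m.astype(np.uint8)
cs,hi=cv2.findContours(mu,cv2.RETR_CCOMP,cv2.CHAIN_APPROX_NONE)
for c in cs:
    if len(c)<20: continue
    uv=c.reshape(-1,2).astype(float);W=v.plane(uv,90)[:,:2]
    print('contour',len(c),cv2.minEnclosingCircle(W.astype(np.float32)),cv2.minAreaRect(W.astype(np.float32)), cv2.fitEllipse(uv.astype(np.float32)))
sl=v.plane([(287.8,198.5),(282,216.5)],90);d=sl[0]-sl[1];print('slots',sl,np.degrees(np.arctan2(d[1],d[0])),sl.mean(0))
# meter case edges: points z 40..60
m=(P[...,2]>38)&(P[...,2]<60);
n,l,st,ce=cv2.connectedComponentsWithStats(m.astype(np.uint8));k=l[245,285];W=P[l==k][:,:2]
print('case',st[k],cv2.minAreaRect(W.astype(np.float32)))
# bar
m=(P[...,2]>50)&(P[...,2]<66);m[:,:140]=0;m[:,185:]=0;m[:235]=0;m[265:]=0
uv=np.argwhere(m)[:,::-1];W=v.plane(uv,59)[:,:2];print('bar',len(uv),cv2.minAreaRect(W.astype(np.float32)),W.mean(0))
u,S,vt=np.linalg.svd(W-W.mean(0));print(np.degrees(np.arctan2(vt[0,1],vt[0,0])),S)
for a in m[235:265,145:180]: print(''.join('.#'[int(b)] for b in a))
# other tall things
for n_,x,y in (('bigvial',401,291),('thermos',291,105),('tube',249,147),('bigcap',207,249)): print(n_,np.nanmedian(P[y-1:y+2,x-1:x+2].reshape(-1,3),0))
E
```

```text
[[-0.    -0.939  0.343]
 [-0.001  0.343  0.939]
 [-1.     0.    -0.001]] 69.95741848748156
cam in tool [-194.31770929   84.6899139     1.05053103] look [ 9.55601671e-01 -2.94660942e-01  6.13543393e-04] camx [-3.85211287e-04  8.32938983e-04  9.99999579e-01]
contour 72 ((601.7872924804688, -0.7124216556549072), 34.52554702758789) ((601.7549438476562, -0.048763275146484375), (66.2493667602539, 64.65416717529297), 4.031261920928955) ((284.6329040527344, 207.36012268066406), (25.193729400634766, 25.359302520751953), 108.76023864746094)
contour 55 ((601.7896728515625, -1.3503916263580322), 29.709856033325195) ((602.6695556640625, -0.548858642578125), (47.108436584472656, 47.75064468383789), 31.062633514404297) ((284.6261901855469, 207.33998107910156), (17.174325942993164, 20.030235290527344), 27.26470184326172)
slots [[626.05606704  -6.941465    90.        ]
 [577.41132655   4.78915722  90.        ]] -13.557955181493268 [601.7336968   -1.07615389  90.        ]
case [ 247  190   64   77 2408] ((556.9890747070312, 12.553199768066406), (122.6832275390625, 183.1143798828125), 74.20672607421875
[... 757 characters left out ...]
.
..............#######..............
..............#######..............
...............#######.............
................###................
................##.................
...................................
...................................
...................................
...................................
...................................
...................................
...................................
...................................
...................................
bigvial [ 410.8044629  -303.99533707   78.99570398]
thermos [823.5841821    1.17837918 222.73091822]
tube [750.18368967 102.78894746 116.79869675]
bigcap [483.01279641 191.99958768  71.92513588]
```

Run:
```python
from h import *
from workcell import env
s=env.state();print(delta(s,[481.5,315,140],123.5))
```

```text
[ 5.0070e-01 -3.4440e+00 -1.1358e+00 -1.4870e-01 -2.0000e-04 -1.0000e-04]
```

Call:
{"name": "send_rows", "arguments": {"commands": [[[0.12, -0.86, -0.28, 0, 0, 0], [0.12, -0.86, -0.28, 0, 0, 0]]]}}

```text
time_s: 0.4
ee_pos: [269.3, 482.7, 177.8]
ee_rot: [-166.4, 89.9, -96.5]
force: [-0.1, -0.1, 0.3]
gripper_width: 91.1
```

Call:
{"name": "send_rows", "arguments": {"commands": [[[0.12, -0.86, -0.28, 0, 0, 0], [0.12, -0.86, -0.28, 0, 0, 0]]]}}

```text
time_s: 0.65
ee_pos: [341.0, 426.6, 165.9]
ee_rot: [-173.4, 89.9, -103.5]
force: [-0.6, 0.3, 0.5]
gripper_width: 91.4
```

Call:
{"name": "send_rows", "arguments": {"commands": [[[0.12, -0.86, -0.28, 0, 0, 0], [0.12, -0.86, -0.28, 0, 0, 0]]]}}

```text
time_s: 0.9
ee_pos: [412.2, 370.8, 153.8]
ee_rot: [177.3, 89.9, -112.8]
force: [-0.4, 0.0, 0.2]
gripper_width: 91.2
```

Call:
{"name": "send_rows", "arguments": {"commands": [[[0.12, -0.86, -0.28, -0.149, 0, 0], [0.12, -0.86, -0.28, -0.149, 0, 0], [0.12, -0.86, -0.28, -0.149, 0, 0], [0.12, -0.86, -0.28, -0.149, 0, 0], [0.12, -0.86, -0.28, -0.149, 0, 0], [0.12, -0.86, -0.28, -0.149, 0, 0], [0.12, -0.86, -0.28, -0.149, 0, 0]]]}}

```text
time_s: 1.78
ee_pos: [481.7, 317.1, 142.4]
ee_rot: [74.8, 90.0, -161.7]
force: [0.2, 0.5, 0.6]
gripper_width: 91.3
```

```bash
cat > look.py <<'E'
from h import *
from workcell import env
import sys
def look(name):
    s=env.state();c=env.get_calibration('wrist');p,d=env.grab_frame('wrist')
    cv2.imwrite(f'pics/{name}.png',p[:,:,::-1])
    np.savez(name+'0.npz',p=p,d=d,pos=s['ee_pos'],rot=s['ee_rot'],**{k:np.array(c[k]) for k in('mtx','dist_coeffs','camera_from_world')})
    print(s['time_s'],s['ee_pos'],s['ee_rot'],'az',az(Rm(s['ee_rot'])),'q',s['qpos'].round(1),'w',s['gripper_width'],s['force'].round(2))
    return s
if __name__=='__main__': look(sys.argv[1])
E
python3 look.py wcap
```

```text
1.775 [481.7344576  317.05147568 142.40591821] [  74.84484428   89.98400519 -161.69788778] az 123.45726738011678 q [ 32.2  20.4  93.7   0.   65.9 -91.3] w 91.33230007417727 [0.19 0.46 0.62]
```

View pics/wcap.png

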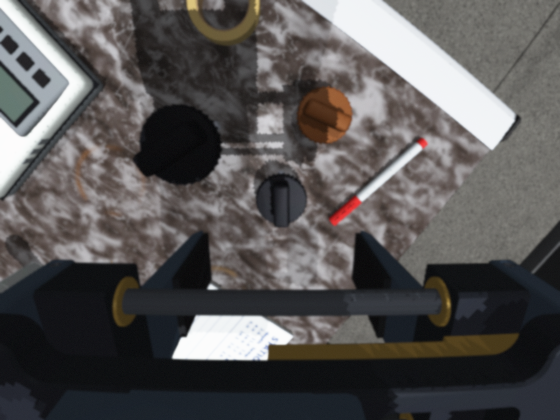

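```bash
cat > meas.py <<'E'
from h import *
def load(n):
    z=np.load(n+'0.npz');return V(n),z['pos'],Rm(z['rot'])
def bar(n,box,zlo,zhi,ztop):
    v,pos,M=load(n);P=v.cloud();x0,y0,x1,y1=box
    m=(P[...,2]>zlo)&(P[...,2]<zhi);k=np.zeros_like(m);k[y0:y1,x0:x1]=1;m&=k
    uv=np.argwhere(m)[:,::-1];W=v.plane(uv,ztop)
    r=cv2.minAreaRect(W[:,:2].astype(np.float32));_,S,vt=np.linalg.svd(W[:,:2]-W[:,:2].mean(0),full_matrices=False)
    print(n,len(uv),'px',uv.mean(0).round(1),'rect',r,'mean',W.mean(0),'az',np.degrees(np.arctan2(vt[0,1],vt[0,0])),'z',np.median(P[m][:,2]))
    c=np.r_[r[0],ztop];print('  in tool',M.T@(c-pos))
E
python3 - <<'E'
from meas import *
v,pos,M=load('wcap');P=v.cloud()
print(np.nanmedian(P[195:205,278:284].reshape(-1,3),0))
bar('wcap',(255,165,310,235),52,66,59)
bar('wcap',(255,165,310,235),30,66,35)
cv2.imwrite('pics/wcapc.png',cv2.resize(v.p[150:250,230:330,::-1],None,fx=5,fy=5,interpolation=cv2.INTER_CUBIC))
E
```

```text
[475.1865371  313.34881707  59.04490051]
wcap 694 px [281.2 205.6] rect ((480.2384338378906, 317.4057312011719), (43.93465805053711, 15.684003829956055), 33.941741943359375) mean [479.93008087 317.42642479  59.        ] az 34.502318621181296 z 58.89459613336649
  in tool [83.40628041  1.03034809  1.11424743]
wcap 2022 px [281.2 200.3] rect ((480.7603454589844, 317.87786865234375), (54.42051315307617, 54.15333938598633), 72.98063659667969) mean [481.01492464 318.13815226  35.        ] az 36.35298868622196 z 35.82071859291605
  in tool [107.40609975   0.3281554    1.21866117]
```

View pics/wcapc.png

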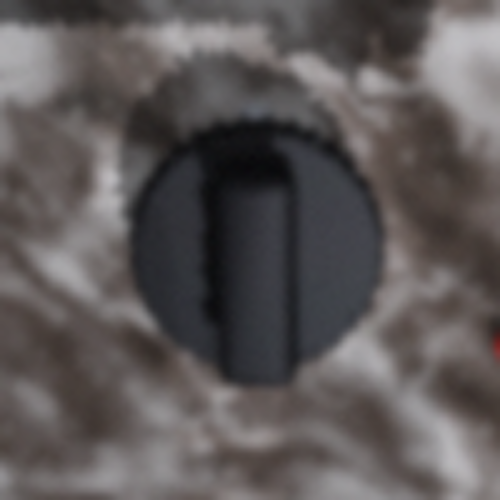

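Run:
```python
from h import *
from workcell import env
s=env.state();print(delta(s,[602,-1,173],74.5))
```

```text
[-0.3055  0.7518 -3.3165  0.1361  0.     -0.    ]
```

Call:
{"name": "send_rows", "arguments": {"commands": [[[-0.1, 0.19, -0.83, 0, 0, 0], [-0.1, 0.19, -0.83, 0, 0, 0]]]}}

```text
time_s: 2.08
ee_pos: [512.6, 235.6, 152.9]
ee_rot: [-159.2, 90.0, -35.8]
force: [0.9, 0.2, 0.0]
gripper_width: 91.3
```

Call:
{"name": "send_rows", "arguments": {"commands": [[[-0.1, 0.19, -0.83, 0, 0, 0], [-0.1, 0.19, -0.83, 0, 0, 0]]]}}

```text
time_s: 2.33
ee_pos: [543.0, 155.4, 163.0]
ee_rot: [-142.5, 89.9, -19.1]
force: [-0.2, 0.7, 0.3]
gripper_width: 91.5
```

Call:
{"name": "send_rows", "arguments": {"commands": [[[-0.1, 0.19, -0.83, 0, 0, 0], [-0.1, 0.19, -0.83, 0, 0, 0]]]}}

```text
time_s: 2.58
ee_pos: [573.2, 75.5, 173.0]
ee_rot: [-145.3, 89.9, -21.9]
force: [-0.7, -0.1, 0.2]
gripper_width: 91.4
```

Call:
{"name": "send_rows", "arguments": {"commands": [[[0, 0.18, -0.83, 0.136, 0, 0], [0, 0.18, -0.83, 0.136, 0, 0], [0, 0.18, -0.83, 0.136, 0, 0], [0, 0.18, -0.83, 0.136, 0, 0], [0, 0.18, -0.83, 0.136, 0, 0], [0, 0.18, -0.83, 0.136, 0, 0], [0, 0.18, -0.83, 0.136, 0, 0]]]}}

```text
time_s: 3.45
ee_pos: [603.1, -0.9, 172.5]
ee_rot: [-11.5, 90.0, 63.2]
force: [1.5, -0.6, 0.8]
gripper_width: 91.0
```

```bash
python3 look.py wwell
```

```text
3.45 [603.07834605  -0.88937274 172.54153347] [-11.49139326  89.99568771  63.2023723 ] az 74.6937655966725 q [ -1.2  21.5  87.5   0.   71.  -75.9] w 91.04603637314557 [ 1.53 -0.59  0.82]
```

View pics/wwell.png

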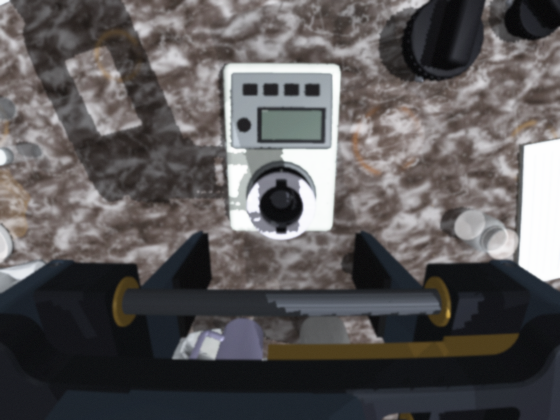

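Run:
```python
from meas import *
v,pos,M=load('wwell');P=v.cloud()
m=(P[...,2]>86)&(P[...,2]<95);m[:155]=0;m[250:]=0;m[:,235:][:,95:]=0;m[:,:235]=0
mu=m.astype(np.uint8)
cs,hi=cv2.findContours(mu,cv2.RETR_CCOMP,cv2.CHAIN_APPROX_NONE)
for c in cs:
    if len(c)<40: continue
    uv=c.reshape(-1,2).astype(float);W=v.plane(uv,90)[:,:2]
    A=np.c_[2*W,np.ones(len(W))];sol=np.linalg.lstsq(A,(W**2).sum(1),rcond=None)[0]
    print(len(c),'enc',cv2.minEnclosingCircle(W.astype(np.float32)),'lsq',sol[:2],'tool',M.T@(np.r_[sol[:2],90]-pos),np.median(P[m][:,2]))
cv2.imwrite('pics/wwellc.png',np.hstack([cv2.resize(v.p[155:255,230:330,::-1],None,fx=4,fy=4,interpolation=cv2.INTER_CUBIC),cv2.cvtColor(cv2.resize(mu[155:255,230:330]*255,None,fx=4,fy=4),cv2.COLOR_GRAY2BGR)]))
# slots: among inner-hole boundary points farther than 24.5 mm
h=[c for c in cs if 40<len(c)]
h.sort(key=lambda c:cv2.contourArea(c));c=h[0];W=v.plane(c.reshape(-1,2),90)[:,:2]
o=np.array(cv2.minEnclosingCircle(v.plane(h[-1].reshape(-1,2),90)[:,:2].astype(np.float32))[0])
r=np.linalg.norm(W-o,axis=1);a=np.degrees(np.arctan2(*(W-o).T[::-1]));
for k in np.argsort(a): print(round(a[k]),round(r[k],1),end='; ')
```

```text
192 enc ((601.764892578125, 0.46622520685195923), 34.209625244140625) lsq [6.01850031e+02 4.16853282e-01] tool [82.54157931  1.53079806  0.92955639] 90.16085240959808
148 enc ((601.6968383789062, 0.495834082365036), 28.746437072753906) lsq [6.01586944e+02 5.12045383e-01] tool [82.54157678  1.80968096  0.95192291] 90.16085240959808
-180 21.6; -177 21.9; -175 22.2; -172 21.6; -170 22.0; -166 21.6; -165 22.9; -162 22.6; -160 21.8; -157 21.6; -155 22.2; -151 22.1; -148 22.1; -144 22.2; -142 21.6; -138 21.9; -135 22.2; -131 22.6; -129 22.2; -127 21.8; -123 22.4; -121 22.2; -118 21.9; -115 22.7; -113 22.6; -110 22.5; -107 22.5; -105 22.5; -102 22.5; -99 21.7; -97 21.8; -94 22.0; -91 22.2; -88 21.6; -86 21.9; -82 21.4; -80 21.9; -76 21.5; -74 22.0; -70 21.8; -66 21.7; -63 21.6; -59 21.6; -55 21.8; -53 21.2; -51 22.0; -48 22.3; -45 21.8; -43 21.3; -39 21.9; -37 21.5; -34 22.1; -31 21.8; -30 22.9; -30 23.9; -29 24.9; -29 26.0; -28 27.0; -26 27.9; -24 27.7; -22 27.6; -19 27.5; -17 28.5; -15 27.4; -13 28.5; -11 27.5; -9 28.7; -7 27.7; -5 27.9; -2 27.0; -2 26.0; -1 24.9; -1 23.9; 0 22.9; 1 21.8; 3 22.1; 7 21.5; 9 21.9; 13 21.3; 15 21.8; 19 21.5; 21 22.0; 24 21.8; 28 21.6; 32 21.6; 36 21.7; 40 21.8; 43 22.0; 46 21.5; 49 21.9; 52 21.4; 55 21.9; 58 21.6; 61 22.3; 64 22.0; 66 21.8; 69 21.7; 72 22.5; 74 22.5; 77 22.5; 79 22.5; 82 22.6; 85 21.8; 88 22.0; 90 22.2; 93 22.4; 96 21.9; 98 22.2; 102 21.8; 104 22.2; 108 21.9; 111 21.6; 113 22.2; 117 22.1; 121 22.1; 124 22.2; 126 21.6; 130 21.8; 133 22.1; 135 21.6; 139 22.0; 141 21.6; 145 22.2; 147 21.9; 149 21.6; 150 22.5; 151 23.5; 151 24.4; 152 25.4; 152 26.3; 153 27.2; 155 28.0; 157 28.8; 159 28.7; 161 28.6; 163 28.6; 165 28.6; 167 28.6; 169 28.6; 170 28.7; 172 28.8; 174 28.0; 177 27.2; 177 26.3; 178 25.4; 178 24.4; 179 23.5; 179 22.5;
```

View pics/wwellc.png

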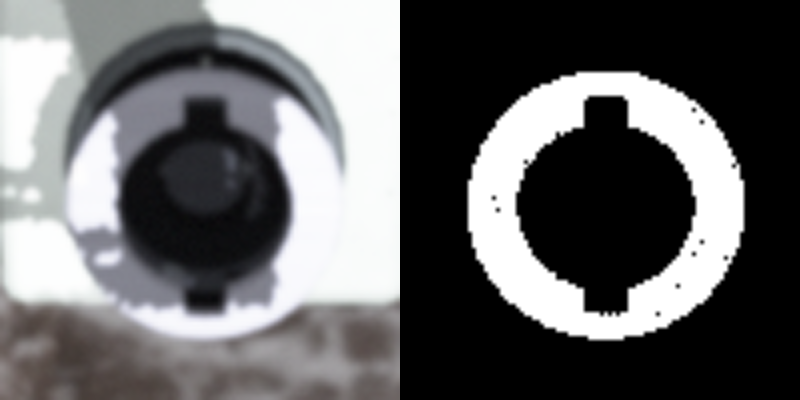

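Run:
```python
from h import *
from workcell import env
s=env.state();print(delta(s,[471,-290.5,138],74.7))
```

```text
[ 0.3453  0.5091 -3.142  -0.      0.      0.    ]
```

Call:
{"name": "send_rows", "arguments": {"commands": [[[0, 0.13, -0.8, 0, 0, 0], [0, 0.13, -0.8, 0, 0, 0]]]}}

```text
time_s: 3.75
ee_pos: [568.1, -76.5, 172.6]
ee_rot: [142.5, 90.0, -143.0]
force: [-0.0, 0.2, -0.4]
gripper_width: 91.5
```

Call:
{"name": "send_rows", "arguments": {"commands": [[[0.1, 0.13, -0.8, 0, 0, 0], [0.1, 0.13, -0.8, 0, 0, 0]]]}}

```text
time_s: 4.0
ee_pos: [534.3, -150.2, 162.3]
ee_rot: [93.2, 90.0, 167.7]
force: [1.6, 0.3, 0.6]
gripper_width: 91.4
```

Call:
{"name": "send_rows", "arguments": {"commands": [[[0.1, 0.13, -0.8, 0, 0, 0], [0.1, 0.13, -0.8, 0, 0, 0]]]}}

```text
time_s: 4.25
ee_pos: [501.0, -223.7, 152.2]
ee_rot: [47.7, 90.0, 122.2]
force: [0.6, 0.1, -0.4]
gripper_width: 91.2
```

Call:
{"name": "send_rows", "arguments": {"commands": [[[0.14, 0.12, -0.74, 0, 0, 0], [0.14, 0.12, -0.74, 0, 0, 0], [0.14, 0.12, -0.74, 0, 0, 0], [0.14, 0.12, -0.74, 0, 0, 0]]]}}

```text
time_s: 4.75
ee_pos: [471.7, -289.0, 138.8]
ee_rot: [-46.7, 89.9, 28.1]
force: [-0.6, -0.3, 1.0]
gripper_width: 91.2
```

```bash
python3 look.py wvial
```

```text
4.75 [ 471.72407518 -289.03193345  138.84528494] [-46.6511593   89.93649973  28.05665598] az 74.70783284486212 q [-3.270e+01  1.850e+01  9.720e+01  1.000e-01  6.430e+01 -1.075e+02] w 91.18181953874003 [-0.57 -0.26  1.01]
```

View pics/wvial.png

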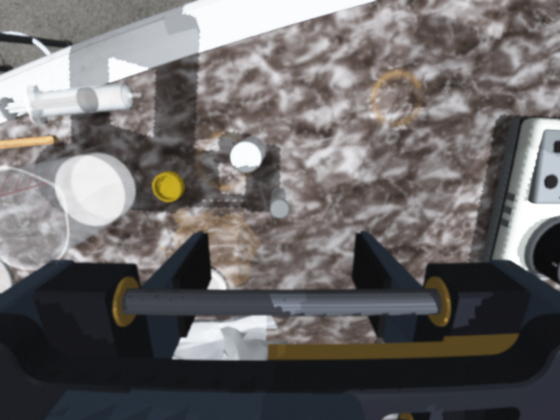

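Run:
```python
from meas import *
v,pos,M=load('wvial');P=v.cloud()
for lo,hi,cx,cy in ((50,62,279,208),(70,88,247,155)):
    m=(P[...,2]>lo)&(P[...,2]<hi);k=np.zeros_like(m);k[cy-22:cy+22,cx-22:cx+22]=1;m&=k
    uv=np.argwhere(m)[:,::-1];z=np.median(P[m][:,2]);W=v.plane(uv,56 if lo==50 else z)[:,:2]
    c,r=cv2.minEnclosingCircle(W.astype(np.float32));print(z,len(uv),c,r,W.mean(0),'tool',M.T@(np.r_[c,z]-pos))
from workcell import env
s=env.state();print(s['ee_pos'])
```

```text
56.078831707129524 300 (471.20068359375, -289.3490295410156) 10.0724515914917 [ 471.33790286 -289.61615712] tool [82.76572521  0.4879327  -0.506875  ]
79.57422004009409 808 (412.80352783203125, -303.18524169921875) 13.829520225524902 [ 412.69161389 -303.14295632] tool [ 59.20602371  53.14929915 -29.23704712]
[ 471.6980928  -288.97963116  138.85431053]
```

Call:
{"name": "send_rows", "arguments": {"commands": [[[0.2, 0.005, -0.005, 0, 0, 0], [0.4, 0.005, -0.005, 0, 0, 0], [0.6, 0.005, -0.005, 0, 0, 0], [0.6, 0.005, -0.005, 0, 0, 0]]], "jaw": -0.2}}

```text
time_s: 5.3
ee_pos: [469.9, -288.9, 77.5]
ee_rot: [65.2, 89.8, 140.0]
force: [0.3, 0.2, -0.2]
gripper_width: 55.8
```

Call:
{"name": "send_rows", "arguments": {"commands": [[[0.2, 0, 0, 0, 0, 0], [0.35, 0, 0, 0, 0, 0], [0.42, 0, 0, 0, 0, 0], [0.42, 0, 0, 0, 0, 0]]]}}

```text
time_s: 5.8
ee_pos: [470.1, -290.4, 36.4]
ee_rot: [60.9, 90.0, 135.6]
force: [-0.2, 0.8, -0.2]
gripper_width: 54.5
```

```bash
python3 look.py wv2
```

```text
5.8 [ 470.13300857 -290.38326301   36.38703684] [ 60.92200744  89.9691376  135.57287831] az 74.65086733934513 q [ -32.9   24.5  104.7    0.    50.8 -107.6] w 54.54567610897513 [-0.19  0.83 -0.2 ]
```

View pics/wv2.png

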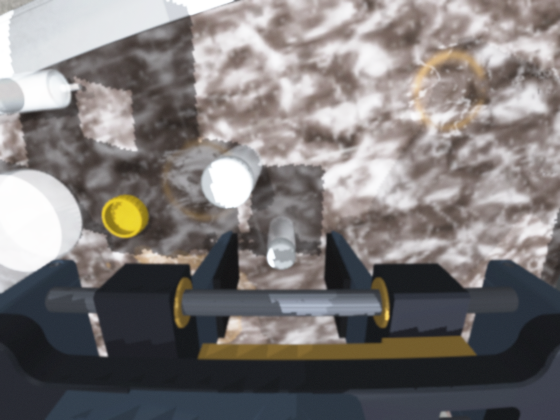

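Run:
```python
from meas import *
v,pos,M=load('wv2');P=v.cloud()
m=(P[...,2]>50)&(P[...,2]<62);k=np.zeros_like(m);k[225:280,258:305]=1;m&=k
uv=np.argwhere(m)[:,::-1];W=v.plane(uv,56)[:,:2]
c,r=cv2.minEnclosingCircle(W.astype(np.float32));print(np.median(P[m][:,2]),len(uv),c,r,W.mean(0),'tool',M.T@(np.r_[c,56]-pos))
from workcell import env
for i in range(3):print(env.state()['ee_pos'])
```

```text
56.0550577768295 683 (470.6546936035156, -289.8018798828125) 10.567000389099121 [ 470.76528404 -289.53844461] tool [-19.61294178  -0.33995185   0.70387006]
[ 470.43068204 -290.6474049    36.78820944]
[ 470.43068204 -290.6474049    36.78820944]
[ 470.43068204 -290.6474049    36.78820944]
```

Call:
{"name": "send_rows", "arguments": {"commands": [[[0, 0, 0.005, 0, 0, 0], [0, 0, 0.005, 0, 0, 0], [0, 0, 0.005, 0, 0, 0], [0, 0, 0.005, 0, 0, 0], [0, 0, 0.005, 0, 0, 0]]], "jaw": 1, "force": 15}}

```text
time_s: 6.48
ee_pos: [470.2, -290.1, 36.5]
ee_rot: [-7.1, 90.0, 67.6]
force: [-1.0, 0.2, -0.6]
gripper_width: 8.0
```

```bash
python3 look.py wv3
```

```text
6.475 [ 470.23874116 -290.07653904   36.52672088] [-7.05477892 89.99382709 67.58027644] az 74.6350554011027 q [ -32.9   24.5  104.7    0.    50.8 -107.5] w 7.965432168522351 [-1.04  0.16 -0.6 ]
```

View pics/wv3.png

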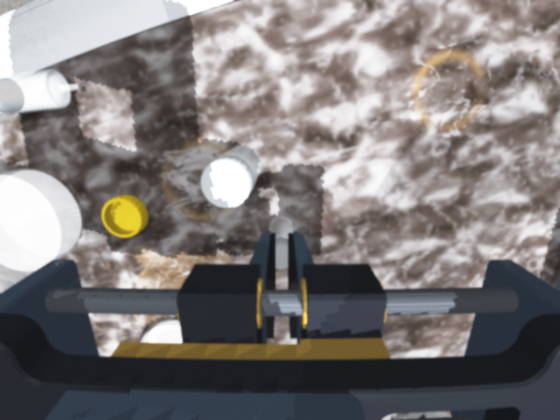

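Run:
```python
from meas import *
from workcell import env
v,pos,M=load('wv3');P=v.cloud()
p,d=env.grab_frame('scene');c=env.get_calibration('scene');p2,_=env.grab_frame('top')
a=cv2.resize(v.p[150:290,220:345],None,fx=4,fy=4,interpolation=cv2.INTER_CUBIC)[:560,:400]
b=cv2.resize(p[290:390,270:370],None,fx=4,fy=4,interpolation=cv2.INTER_CUBIC)
e=cv2.resize(p2[230:330,350:450],None,fx=4,fy=4,interpolation=cv2.INTER_CUBIC)
o=np.zeros((560,800,3),np.uint8);o[:,:400]=a;o[:400,400:]=b
cv2.imwrite('pics/chk1.png',o[:,:,::-1]);cv2.imwrite('pics/chk2.png',e[:,:,::-1])
for r in range(200,270,6): print(r,[P[r,c].round(0).tolist() for c in (276,281,286)])
```

```text
200 [[449.0, -287.0, 1.0], [450.0, -283.0, 1.0], [451.0, -280.0, -0.0]]
206 [[454.0, -289.0, 0.0], [455.0, -285.0, 1.0], [456.0, -281.0, -0.0]]
212 [[459.0, -290.0, 1.0], [460.0, -286.0, 0.0], [461.0, -282.0, -0.0]]
218 [[462.0, -291.0, 5.0], [463.0, -287.0, 7.0], [465.0, -283.0, 3.0]]
224 [[463.0, -291.0, 18.0], [463.0, -287.0, 21.0], [465.0, -284.0, 18.0]]
230 [[462.0, -291.0, 32.0], [463.0, -287.0, 33.0], [465.0, -284.0, 30.0]]
236 [[464.0, -291.0, 40.0], [463.0, -287.0, 43.0], [465.0, -284.0, 42.0]]
242 [[463.0, -290.0, 53.0], [463.0, -287.0, 54.0], [465.0, -284.0, 52.0]]
248 [[465.0, -291.0, 56.0], [466.0, -288.0, 56.0], [467.0, -285.0, 56.0]]
254 [[469.0, -292.0, 56.0], [470.0, -289.0, 56.0], [471.0, -286.0, 55.0]]
260 [[474.0, -293.0, 56.0], [474.0, -290.0, 56.0], [475.0, -287.0, 56.0]]
266 [[478.0, -294.0, 57.0], [479.0, -291.0, 56.0], [479.0, -288.0, 57.0]]
```

View pics/chk1.png

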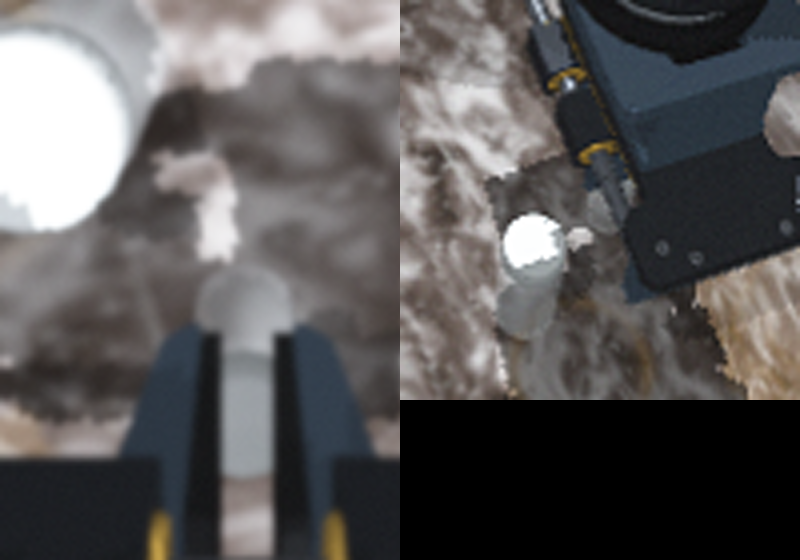

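Run:
```python
from meas import *
for n in ('wv2','wv3'):
    v,pos,M=load(n);P=v.cloud()
    print(n)
    rows=range(232,300,6)
    for r in rows:
        print(r,[(c,(M.T@(P[r,c]-pos)).round(0).tolist()) for c in ((225,232,330,337) if n=='wv2' else (262,267,270,281,292,296,302))])
```

```text
wv2
232 [(225, [36.0, -6.0, -46.0]), (232, [36.0, -7.0, -40.0]), (330, [35.0, -6.0, 42.0]), (337, [35.0, -6.0, 48.0])]
238 [(225, [-36.0, 18.0, -31.0]), (232, [-31.0, 16.0, -28.0]), (330, [-32.0, 17.0, 30.0]), (337, [-35.0, 18.0, 34.0])]
244 [(225, [-44.0, 18.0, -30.0]), (232, [-41.0, 17.0, -27.0]), (330, [-38.0, 16.0, 29.0]), (337, [-44.0, 18.0, 32.0])]
250 [(225, [-49.0, 17.0, -29.0]), (232, [-44.0, 15.0, -26.0]), (330, [-41.0, 13.0, 29.0]), (337, [-48.0, 16.0, 31.0])]
256 [(225, [-57.0, 17.0, -28.0]), (232, [-46.0, 12.0, -26.0]), (330, [-41.0, 9.0, 29.0]), (337, [-57.0, 17.0, 30.0])]
262 [(225, [-64.0, 17.0, -26.0]), (232, [-46.0, 8.0, -26.0]), (330, [-43.0, 7.0, 29.0]), (337, [-63.0, 17.0, 29.0])]
268 [(225, [-66.0, 15.0, -26.0]), (232, [-47.0, 5.0, -26.0]), (330, [-45.0, 4.0, 29.0]), (337, [-62.0, 13.0, 29.0])]
274 [(225, [-67.0, 12.0, -26.0]), (232, [-48.0, 1.0, -26.0]), (330, [-46.0, 0.0, 29.0]), (337, [-63.0, 10.0, 29.0])]
280 [(225, [-66.0, 9.0, -26.0]), (232, [-49.0, -2.0, -26.0]), (330, [-46.0, -3.0, 29.0]), (337, [-65.0, 8.0, 29.0])]
286 [(225, [-68.0, 6.0, -26.0]), (232,
[... 2012 characters left out ...]
2.0, 1.0]), (292, [-80.0, 17.0, 6.0]), (296, [-79.0, 16.0, 8.0]), (302, [-115.0, 37.0, 7.0])]
286 [(262, [-111.0, 33.0, -5.0]), (267, [-80.0, 14.0, -5.0]), (270, [-79.0, 14.0, -4.0]), (281, [36.0, -58.0, 1.0]), (292, [-79.0, 13.0, 6.0]), (296, [-79.0, 13.0, 8.0]), (302, [-115.0, 35.0, 8.0])]
292 [(262, [-116.0, 34.0, -5.0]), (267, [-116.0, 34.0, -3.0]), (270, [-116.0, 34.0, -2.0]), (281, [-116.0, 34.0, 1.0]), (292, [-116.0, 34.0, 4.0]), (296, [-118.0, 35.0, 6.0]), (302, [-116.0, 34.0, 7.0])]
298 [(262, [-119.0, 34.0, -5.0]), (267, [-118.0, 33.0, -3.0]), (270, [-119.0, 34.0, -2.0]), (281, [-118.0, 33.0, 1.0]), (292, [-117.0, 33.0, 4.0]), (296, [-118.0, 33.0, 6.0]), (302, [-118.0, 33.0, 7.0])]
```

View pics/chk2.png

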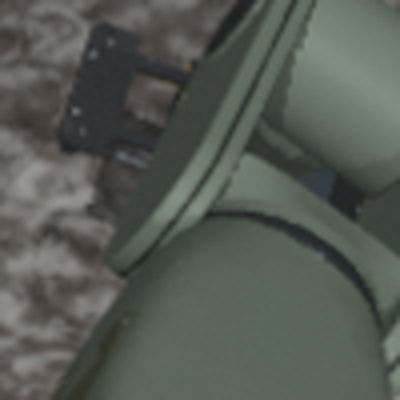

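Run:
```python
from meas import *
for n in ('wv2','wv3','wvial','wwell'):
    v,pos,M=load(n);P=v.cloud();Q=(P-pos)@M
    m=(Q[...,0]>-90)&(Q[...,0]<15)&(np.abs(Q[...,1])<22)&(np.abs(Q[...,2])<62)
    k=np.zeros_like(m);k[200:300,150:410]=1;m&=k
    if n.startswith('wv2') or n=='wv3': m&=~((np.abs(Q[...,1])<13)&(np.abs(Q[...,2])<11)&(Q[...,0]>-23))
    X=Q[m];i=np.argsort(-X[:,0])[:400:40];print(n,X[i].round(1).tolist())
    print(np.argwhere(m)[i].tolist())
```

```text
wv2 [[-22.7, 16.1, 30.3], [-24.4, -14.0, -26.3], [-25.6, 17.9, -30.2], [-26.9, 16.5, -27.0], [-28.0, 7.0, 28.7], [-28.8, -0.8, 29.0], [-29.7, 9.8, -26.3], [-30.7, 18.0, 36.2], [-31.6, -11.1, 29.1], [-32.5, 3.8, -26.2]]
[[233, 328], [277, 239], [232, 230], [235, 235], [250, 326], [262, 326], [247, 236], [235, 340], [279, 326], [258, 236]]
wv3 [[-22.3, 16.0, -5.8], [-26.1, 16.9, 5.3], [-28.4, 16.5, -2.6], [-30.1, 16.5, -3.2], [-31.7, 1.4, 5.3], [-32.9, 16.4, -3.7], [-34.4, 17.7, 13.9], [-35.8, 18.3, -8.2], [-37.0, 18.2, 9.6], [-38.3, -12.0, -2.6]]
[[233, 270], [234, 288], [236, 275], [237, 274], [261, 288], [239, 273], [238, 303], [238, 265], [239, 296], [286, 275]]
wvial [[-22.8, -4.0, 46.9], [-24.1, 17.9, -47.9], [-25.2, 8.4, 46.7], [-25.9, 16.8, 49.6], [-26.7, -2.6, 46.5], [-27.4, 2.5, -44.5], [-28.1, 15.0, 46.7], [-28.9, 12.0, -44.7], [-29.4, -1.9, 46.5], [-30.0, 16.5, 48.6]]
[[262, 352], [231, 202], [246, 354], [234, 360], [263, 353], [256, 208], [238, 356], [243, 206], [264, 354], [237, 360]]
wwell [[-21.1, -4.8, 47.3], [-24.0, -12.8, -44.5], [-24.9, 16.3, -47.2], [-25.8, 18.0, -49.3], [-26.7, 18.4, 50.5], [-27.4, 16.6, -45.3], [-28.0, 9.0, -44.5], [-28.6, -5.2, -44.8], [-29.4, 2.2, 46.8], [-30.2, -14.9, 46.7]]
[[262, 352], [275, 211], [234, 203], [232, 199], [232, 362], [235, 205], [247, 207], [268, 208], [258, 355], [283, 353]]
```

Call:
{"name": "send_rows", "arguments": {"commands": [[[0, 0, 0, 0, 0, 0], [0, 0, 0, 0, 0, 0], [0, 0, 0, 0, 0, 0], [0, 0, 0, 0, 0, 0], [0, 0, 0, 0, 0, 0]]], "jaw": -0.2}}

```text
time_s: 7.25
ee_pos: [470.3, -290.1, 36.5]
ee_rot: [-8.3, 90.0, 66.3]
force: [-0.6, -0.0, 0.3]
gripper_width: 47.5
```

Call:
{"name": "send_rows", "arguments": {"commands": [[[0.1, -0.015, 0, 0, 0, 0], [0.17, -0.015, 0, 0, 0, 0], [0.22, -0.015, 0, 0, 0, 0], [0.23, -0.015, 0, 0, 0, 0], [0.23, -0.015, 0, 0, 0, 0]]]}}

```text
time_s: 7.88
ee_pos: [471.7, -290.5, 13.5]
ee_rot: [-29.2, 90.0, 45.4]
force: [0.1, 0.2, -1.0]
gripper_width: 54.9
```

```bash
python3 look.py wv4
python3 - <<'E'
from meas import *
v,pos,M=load('wv4');P=v.cloud();Q=(P-pos)@M
m=(P[...,2]>52)&(P[...,2]<60);k=np.zeros_like(m);k[225:300,250:315]=1;m&=k
uv=np.argwhere(m)[:,::-1];W=v.plane(uv,56)[:,:2]
c,r=cv2.minEnclosingCircle(W.astype(np.float32));print(np.median(P[m][:,2]),len(uv),c,r,'tool',M.T@(np.r_[c,56]-pos))
E
```

```text
7.875 [ 471.7479022  -290.5356638    13.48481835] [-29.23208367  89.99740471  45.40815338] az 74.64023707516783 q [ -32.8   26.2  105.9    0.    47.8 -107.5] w 54.93207126001366 [ 0.09  0.24 -0.98]
56.04541481545151 786 (470.586669921875, -289.66314697265625) 10.145088195800781 tool [-42.51519039   1.34992591   0.53544646]
```

View pics/wv4.png

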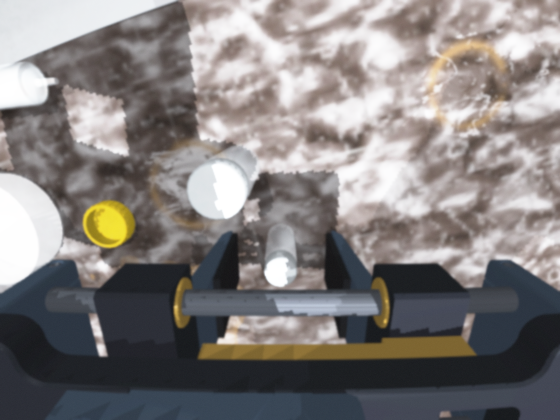

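Call:
{"name": "send_rows", "arguments": {"commands": [[[0, 0, 0, 0, 0, 0], [0, 0, 0, 0, 0, 0], [0, 0, 0, 0, 0, 0], [0, 0, 0, 0, 0, 0], [0, 0, 0, 0, 0, 0], [0, 0, 0, 0, 0, 0]]], "jaw": 1, "force": 15}}

```text
time_s: 8.68
ee_pos: [471.7, -290.5, 13.5]
ee_rot: [-85.2, 90.0, -10.6]
force: [0.3, -1.3, 0.2]
gripper_width: 19.1
```

Call:
{"name": "send_rows", "arguments": {"commands": [[[-0.3, 0, 0, 0, 0, 0], [-0.7, 0, 0, 0, 0, 0], [-1, 0, 0, 0, 0, 0], [-1, 0, 0, 0, 0, 0]]]}}

```text
time_s: 9.18
ee_pos: [473.2, -291.4, 115.8]
ee_rot: [-106.2, 89.7, -31.6]
force: [-0.1, 0.1, -0.6]
gripper_width: 19.3
```

Call:
{"name": "send_rows", "arguments": {"commands": [[[-0.2, 0, 0, 0, 0, 0], [-0.2, 0, 0, 0, 0, 0], [-0.2, 0, 0, 0, 0, 0]]]}}

```text
time_s: 9.55
ee_pos: [471.0, -290.0, 132.0]
ee_rot: [69.0, 89.9, 143.7]
force: [0.5, 0.7, -0.6]
gripper_width: 19.2
```

```bash
python3 look.py wv5
python3 - <<'E'
from meas import *
from workcell import env
s=env.state();print(delta(s,[601.6,0.5,134],74.7))
E
```

```text
9.55 [ 470.96770997 -289.9869915   131.97018538] [ 69.04981386  89.85324463 143.6857891 ] az 74.63591248133409 q [ -32.8   18.9   97.6    0.    63.6 -107.5] w 19.200731284637026 [ 0.54  0.66 -0.64]
[-1.8500e-02 -4.9030e-01  3.1475e+00 -2.0000e-04  1.0000e-04 -4.0000e-04]
```

View pics/wv5.png

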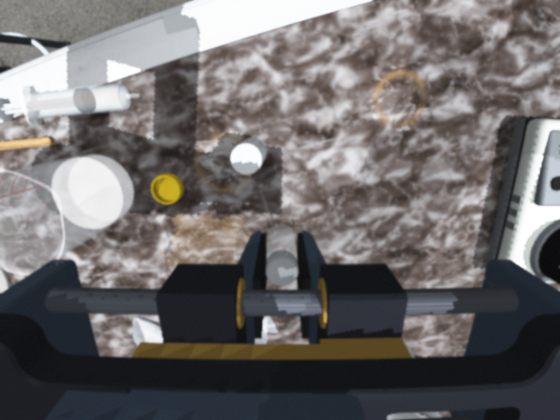

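Call:
{"name": "send_rows", "arguments": {"commands": [[[0, -0.12, 0.4, 0, 0, 0], [0, -0.12, 0.79, 0, 0, 0], [0, -0.12, 0.79, 0, 0, 0]]]}}

```text
time_s: 9.98
ee_pos: [504.1, -215.3, 132.4]
ee_rot: [69.3, 89.9, 144.1]
force: [-0.8, 0.6, -0.5]
gripper_width: 19.1
```

Call:
{"name": "send_rows", "arguments": {"commands": [[[0, -0.12, 0.4, 0, 0, 0], [0, -0.12, 0.79, 0, 0, 0], [0, -0.12, 0.79, 0, 0, 0]]]}}

```text
time_s: 10.35
ee_pos: [536.7, -143.3, 132.7]
ee_rot: [89.0, 89.9, 163.8]
force: [0.2, 0.5, -1.2]
gripper_width: 19.3
```

Call:
{"name": "send_rows", "arguments": {"commands": [[[0, -0.12, 0.4, 0, 0, 0], [0, -0.12, 0.79, 0, 0, 0], [0, -0.12, 0.79, 0, 0, 0]]]}}

```text
time_s: 10.72
ee_pos: [569.3, -71.1, 132.9]
ee_rot: [117.9, 90.0, -167.3]
force: [-0.5, -1.6, -1.0]
gripper_width: 19.3
```

Call:
{"name": "send_rows", "arguments": {"commands": [[[0, -0.12, 0.4, 0, 0, 0], [0, -0.13, 0.77, 0, 0, 0], [0, -0.13, 0.77, 0, 0, 0], [0, -0.13, 0.77, 0, 0, 0], [0, -0.13, 0.77, 0, 0, 0]]]}}

```text
time_s: 11.35
ee_pos: [601.7, -2.4, 133.5]
ee_rot: [157.6, 90.0, -127.9]
force: [-0.1, -0.3, 0.1]
gripper_width: 18.8
```

```bash
python3 look.py ww2
python3 - <<'E'
from workcell import env
import cv2
p,d=env.grab_frame('scene');cv2.imwrite('pics/s2.png',cv2.resize(p[120:260,200:387],None,fx=4,fy=4,interpolation=cv2.INTER_CUBIC)[:,:,::-1])
E
```

```text
11.35 [601.67223257  -2.39671468 133.48264147] [ 157.5970992    89.96256725 -127.8604196 ] az 74.54248551004429 q [ -1.3  23.   91.   -0.   66.  -75.8] w 18.77872566583555 [-0.15 -0.31  0.12]
```

View pics/ww2.png

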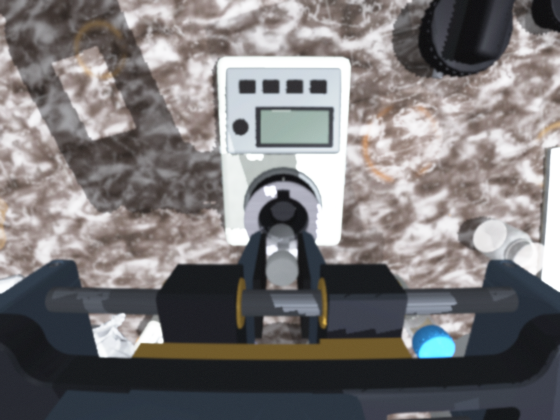

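View pics/s2.png

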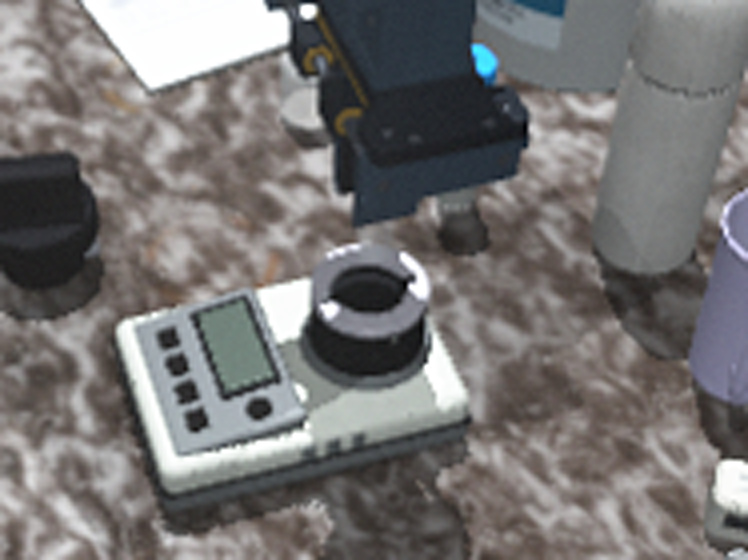

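Run:
```python
from meas import *
from workcell import env
s=env.state();c=env.get_calibration('scene');p,d=env.grab_frame('scene');v=V('s',p,d,c);print(v.Ti[:3,3])
M=Rm(s['ee_rot'])
pts={'tcp':[0,1.5,1.2],'tip':[-23.5,1.5,1.2],'vialbot':[13.5,1.5,1.2],'vialtop':[-42.5,1.5,1.2],'padL':[-23.5,1.5,-15],'padR':[-23.5,1.5,15]}
o=cv2.resize(p[120:260,200:387],None,fx=4,fy=4,interpolation=cv2.INTER_CUBIC)[:,:,::-1].copy()
for k,x in pts.items():
    X=s['ee_pos']+M@np.array(x);uv=v.proj(X)[0];print(k,X.round(1),uv.round(1));q=((uv-[200,120])*4).astype(int);cv2.circle(o,tuple(int(a) for a in q),4,(0,0,255),-1);cv2.putText(o,k,tuple(int(a) for a in q),0,.5,(0,255,0),1)
cv2.imwrite('pics/s3.png',o)
P=v.cloud()
for y,x in ((174,292),(170,300),(160,290),(155,310),(165,285)): print(x,y,P[y,x].round(0),(M.T@(P[y,x]-s['ee_pos'])).round(0))
```

```text
[ 235.93686605 -474.94097495  728.63739332]
tcp [ 6.007e+02 -3.000e-01  1.336e+02] [291.5 177.2]
tip [ 6.007e+02 -3.000e-01  1.571e+02] [292.  169.4]
vialbot [ 6.007e+02 -3.000e-01  1.201e+02] [291.3 181.5]
vialtop [ 6.007e+02 -3.000e-01  1.761e+02] [292.4 162.8]
padL [596.4 -16.  157.1] [294.6 174.4]
padR [604.4  13.  157.1] [289.9 165.1]
292 174 [588. -18. 164.] [-31.   9. -19.]
300 170 [603. -24. 173.] [-39.  -7. -21.]
290 160 [545. -65. 262.] [-128.   38.  -76.]
310 155 [572. -87. 276.] [-143.    6.  -90.]
285 165 [590.  11. 166.] [-33.  15.   9.]
```

View pics/s3.png

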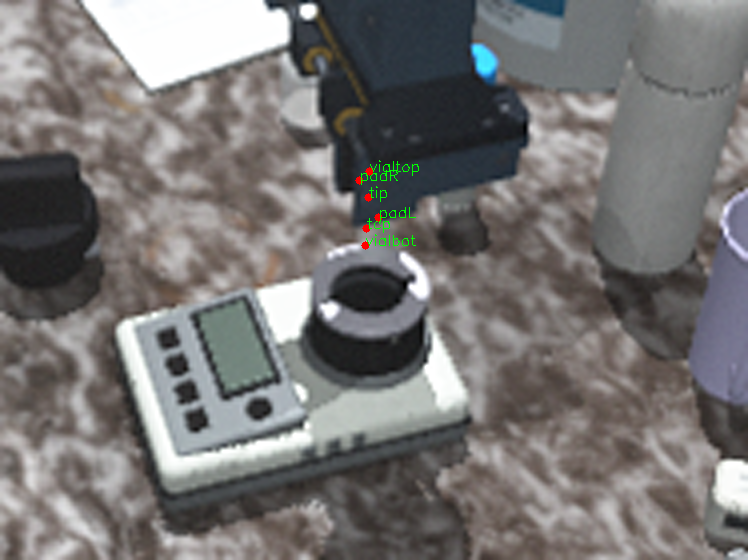

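Run:
```python
from meas import *
for n in('wv5','ww2'):
    v,pos,M=load(n);P=v.cloud();Q=(P-pos)@M
    for r in range(216,292,4): print(n,r,[Q[r,c].round(0).tolist() for c in (276,282,288)])
v,pos,M=load('ww2')
cv2.imwrite('pics/ww2c.png',cv2.resize(v.p[160:290,230:335,::-1],None,fx=4,fy=4,interpolation=cv2.INTER_CUBIC))
```

```text
wv5 216 [[131.0, -24.0, -5.0], [132.0, -24.0, 2.0], [132.0, -24.0, 9.0]]
wv5 220 [[131.0, -29.0, -5.0], [130.0, -29.0, 2.0], [132.0, -29.0, 9.0]]
wv5 224 [[132.0, -34.0, -5.0], [12.0, 9.0, 2.0], [131.0, -34.0, 9.0]]
wv5 228 [[5.0, 9.0, -3.0], [4.0, 9.0, 2.0], [7.0, 8.0, 6.0]]
wv5 232 [[-2.0, 9.0, -2.0], [-4.0, 10.0, 2.0], [-1.0, 8.0, 6.0]]
wv5 236 [[-9.0, 8.0, -2.0], [-11.0, 9.0, 2.0], [-8.0, 8.0, 6.0]]
wv5 240 [[-17.0, 9.0, -2.0], [-19.0, 10.0, 2.0], [-16.0, 9.0, 6.0]]
wv5 244 [[-24.0, 9.0, -2.0], [-26.0, 10.0, 2.0], [-21.0, 8.0, 5.0]]
wv5 248 [[-28.0, 8.0, -2.0], [-30.0, 9.0, 2.0], [-28.0, 9.0, 5.0]]
wv5 252 [[-34.0, 8.0, -2.0], [-36.0, 9.0, 2.0], [-34.0, 8.0, 5.0]]
wv5 256 [[-40.0, 9.0, -2.0], [-40.0, 9.0, 2.0], [-39.0, 8.0, 5.0]]
wv5 260 [[-41.0, 7.0, -2.0], [-42.0, 7.0, 2.0], [-43.0, 8.0, 5.0]]
wv5 264 [[-43.0, 5.0, -2.0], [-44.0, 6.0, 2.0], [-42.0, 5.0, 5.0]]
wv5 268 [[-43.0, 3.0, -2.0], [-42.0, 2.0, 2.0], [-42.0, 2.0, 5.0]]
wv5 272 [[-43.0, 0.0, -2.0], [-44.0, 1.0, 2.0], [-43.0, -0.0, 5.0]]
wv5 276 [[-42.0, -3.0, -2.0], [-42.0, -3.0, 2.0], [-42.0, -3.0, 5.0]]
wv5 280 [[-43.0, 
[... 788 characters left out ...]
8.0, 5.0]]
ww2 252 [[-34.0, 9.0, -2.0], [-36.0, 9.0, 2.0], [-33.0, 8.0, 5.0]]
ww2 256 [[-39.0, 8.0, -2.0], [-41.0, 9.0, 2.0], [-39.0, 8.0, 5.0]]
ww2 260 [[-42.0, 7.0, -2.0], [-42.0, 7.0, 2.0], [-42.0, 7.0, 5.0]]
ww2 264 [[-42.0, 5.0, -2.0], [-43.0, 5.0, 2.0], [-43.0, 5.0, 5.0]]
ww2 268 [[-44.0, 3.0, -2.0], [-43.0, 3.0, 2.0], [-42.0, 2.0, 5.0]]
ww2 272 [[-43.0, 0.0, -2.0], [-42.0, -0.0, 2.0], [-43.0, 0.0, 5.0]]
ww2 276 [[-43.0, -3.0, -2.0], [-42.0, -3.0, 2.0], [-43.0, -3.0, 5.0]]
ww2 280 [[-42.0, -6.0, -2.0], [-42.0, -6.0, 2.0], [-43.0, -5.0, 5.0]]
ww2 284 [[-43.0, -8.0, -2.0], [-43.0, -7.0, 2.0], [-41.0, -9.0, 5.0]]
ww2 288 [[132.0, -120.0, -5.0], [134.0, -122.0, 2.0], [133.0, -121.0, 10.0]]
```

View pics/ww2c.png

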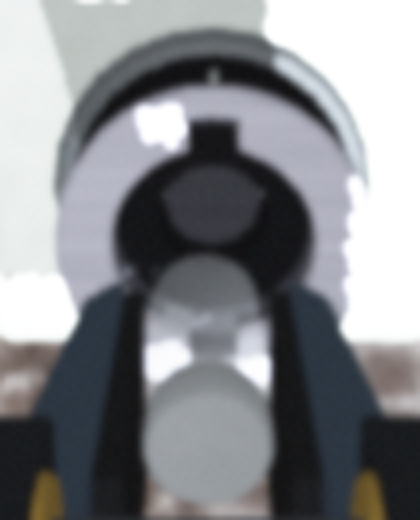

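```bash
cat > well.py <<'E'
from meas import *
def well(n,r0=0,r1=None):
    v,pos,M=load(n);P=v.cloud()
    m=(P[...,2]>86)&(P[...,2]<95)
    W=v.plane(np.argwhere(m)[:,::-1],90)[:,:2]
    m2=m.copy();cm=np.argwhere(m)
    ok=np.linalg.norm(W-[601.7,0.5],axis=1)<40
    mu=np.zeros(m.shape,np.uint8);mu[cm[ok,0],cm[ok,1]]=1
    cs,_=cv2.findContours(mu,cv2.RETR_EXTERNAL,cv2.CHAIN_APPROX_NONE);c=max(cs,key=cv2.contourArea).reshape(-1,2)
    W=v.plane(c,90)[:,:2];r=np.linalg.norm(W-[601.7,0.5],axis=1);W=W[(r>31.5)]
    A=np.c_[2*W,np.ones(len(W))]
    for _ in range(3):
        s=np.linalg.lstsq(np.c_[2*W,np.ones(len(W))],(W**2).sum(1),rcond=None)[0];rr=np.sqrt(s[2]+s[0]**2+s[1]**2)
        W=W[abs(np.linalg.norm(W-s[:2],axis=1)-rr)<1.2]
    print(n,len(W),s[:2],rr,'tool',M.T@(np.r_[s[:2],90]-pos));return M.T@(np.r_[s[:2],90]-pos)
if __name__=='__main__':
    import sys
    for a in sys.argv[1:]: well(a)
E
python3 well.py wwell ww2
```

```text
wwell 192 [6.01850031e+02 4.16853282e-01] 33.58558052452228 tool [82.54157931  1.53079806  0.92955639]
ww2 153 [6.01431088e+02 4.94167241e-01] 33.45575309157823 tool [43.48123775  0.99208455  2.74830681]
```

Call:
{"name": "send_rows", "arguments": {"commands": [[[0.1, 0.011, 0.01, 0, 0, 0], [0.22, 0.011, 0.01, 0, 0, 0], [0.22, 0.011, 0.01, 0, 0, 0], [0.22, 0.011, 0.01, 0, 0, 0]]]}}

```text
time_s: 12.0
ee_pos: [601.3, 0.6, 111.4]
ee_rot: [91.9, 90.0, 166.6]
force: [0.3, 0.3, -0.1]
gripper_width: 19.2
```

```bash
python3 look.py ww3; python3 well.py ww3;  python3 - <<'E'
from meas import *
v,pos,M=load('ww3');P=v.cloud();Q=(P-pos)@M
for r in range(224,288,8): print(r,[Q[r,c].round(0).tolist() for c in (276,282,288)])
cv2.imwrite('pics/ww3c.png',cv2.resize(v.p[150:290,220:345,::-1],None,fx=4,fy=4,interpolation=cv2.INTER_CUBIC))
E
```

```text
12.0 [601.34964162   0.63264051 111.35745011] [ 91.91154269  89.98604045 166.55854504] az 74.64700240541757 q [ -1.   24.   92.8   0.   63.2 -75.7] w 19.214482358625634 [ 0.28  0.26 -0.12]
ww3 162 [6.01294873e+02 4.95907786e-01] 33.47570420891187 tool [ 2.13574547e+01  1.14111136e-02 -1.46180303e-01]
224 [[55.0, -6.0, -3.0], [12.0, 9.0, 2.0], [56.0, -6.0, 7.0]]
232 [[-3.0, 9.0, -2.0], [-5.0, 10.0, 2.0], [-1.0, 8.0, 6.0]]
240 [[-18.0, 9.0, -2.0], [-17.0, 9.0, 2.0], [-16.0, 8.0, 6.0]]
248 [[-28.0, 8.0, -2.0], [-29.0, 9.0, 2.0], [-28.0, 9.0, 5.0]]
256 [[-39.0, 8.0, -2.0], [-40.0, 9.0, 2.0], [-40.0, 9.0, 5.0]]
264 [[-42.0, 5.0, -2.0], [-42.0, 5.0, 2.0], [-42.0, 5.0, 5.0]]
272 [[-43.0, 0.0, -2.0], [-42.0, -1.0, 2.0], [-42.0, -0.0, 5.0]]
280 [[-42.0, -6.0, -2.0], [-43.0, -5.0, 2.0], [-43.0, -5.0, 5.0]]
```

View pics/ww3c.png

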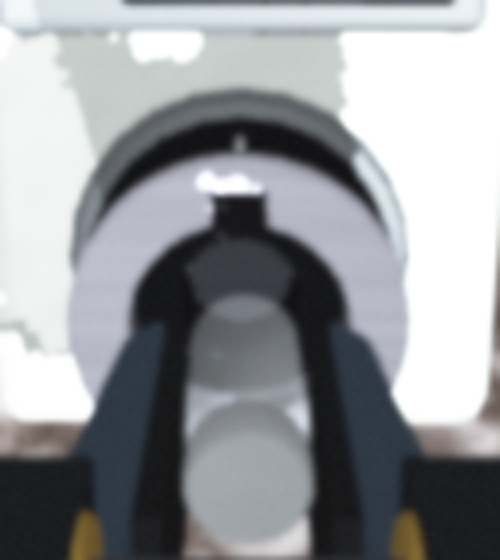

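Call:
{"name": "send_rows", "arguments": {"commands": [[[0, 0, -0.016, 0, 0, 0], [0, 0, -0.016, 0, 0, 0], [0.1, 0, -0.016, 0, 0, 0], [0.2, 0, -0.016, 0, 0, 0], [0.28, 0, -0.016, 0, 0, 0], [0.28, 0, -0.016, 0, 0, 0]]]}}

```text
time_s: 12.8
ee_pos: [600.2, -1.0, 82.4]
ee_rot: [102.7, 89.9, 177.4]
force: [0.4, 0.1, -1.1]
gripper_width: 19.0
```

```bash
python3 look.py ww4; python3 well.py ww4;  python3 - <<'E'
from meas import *
v,pos,M=load('ww4')
cv2.imwrite('pics/ww4c.png',cv2.resize(v.p[150:290,220:345,::-1],None,fx=4,fy=4,interpolation=cv2.INTER_CUBIC))
E
```

```text
12.8 [600.18656895  -0.95382511  82.36210795] [102.71645671  89.87277029 177.35467865] az 74.63825226604921 q [ -1.2  25.4  95.    0.   59.6 -75.8] w 18.956046822491068 [ 0.38  0.06 -1.13]
ww4 173 [6.01152346e+02 4.68254983e-01] 33.521418414378125 tool [-7.63986977 -0.53799765  1.62338525]
```

View pics/ww4c.png

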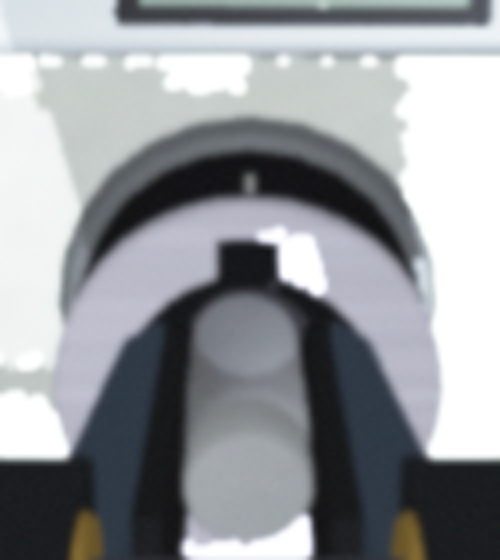

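Call:
{"name": "send_rows", "arguments": {"commands": [[[0.06, -0.004, 0, 0, 0, 0], [0.1, -0.004, 0, 0, 0, 0], [0.12, -0.004, 0, 0, 0, 0], [0.12, -0.004, 0, 0, 0, 0]]]}}

```text
time_s: 13.35
ee_pos: [601.2, -1.0, 71.4]
ee_rot: [81.6, 90.0, 156.2]
force: [0.4, -0.8, -0.6]
gripper_width: 19.0
```

Call:
{"name": "send_rows", "arguments": {"commands": [[[0.018, 0, 0, 0, 0, 0], [0.018, 0, 0, 0, 0, 0], [0.018, 0, 0, 0, 0, 0]]]}}

```text
time_s: 13.72
ee_pos: [601.3, -1.1, 69.8]
ee_rot: [-52.9, 90.0, 21.7]
force: [-0.4, 0.1, -0.1]
gripper_width: 19.2
```

```bash
python3 look.py ww5
python3 - <<'E'
from meas import *
v,pos,M=load('ww5');P=v.cloud()
print([np.round(P[r,282],1).tolist() for r in (262,268,274,280)], P[205,282],pos)
cv2.imwrite('pics/ww5c.png',cv2.resize(v.p[150:290,220:345,::-1],None,fx=4,fy=4,interpolation=cv2.INTER_CUBIC))
E
```

```text
13.725 [601.33670039  -1.08846048  69.81841943] [-52.90097867  89.98967879  21.73620992] az 74.63718903278885 q [ -1.2  26.2  95.9   0.   58.  -75.8] w 19.19264195891304 [-0.35  0.06 -0.07]
[[595.3, 2.3, 113.1], [599.3, 1.2, 112.5], [603.7, -0.0, 111.3], [606.9, -0.9, 112.4]] [569.9245047    9.2592591   88.12320963] [601.33670039  -1.08846048  69.81841943]
```

View pics/ww5c.png

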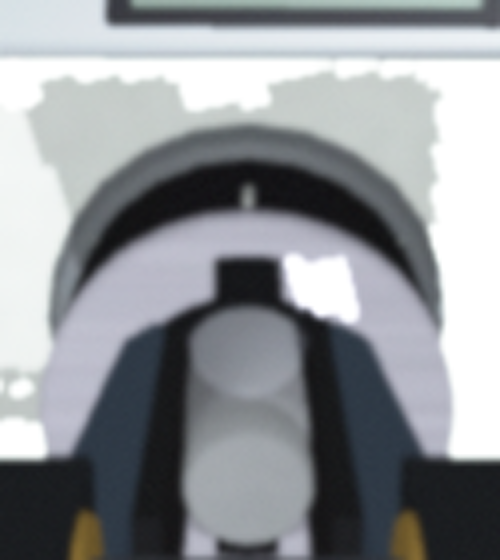

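Call:
{"name": "send_rows", "arguments": {"commands": [[[0, 0, 0, 0, 0, 0], [0, 0, 0, 0, 0, 0], [0, 0, 0, 0, 0, 0], [0, 0, 0, 0, 0, 0]]], "jaw": 0}}

```text
time_s: 14.28
ee_pos: [601.3, -1.0, 69.7]
ee_rot: [4.9, 90.0, 79.5]
force: [0.6, -1.0, -0.1]
gripper_width: 45.6
```

Call:
{"name": "send_rows", "arguments": {"commands": [[[-0.2, 0, 0, 0, 0, 0], [-0.6, 0, 0, 0, 0, 0], [-1, 0, 0, 0, 0, 0], [-1, 0, 0, 0, 0, 0], [-1, 0, 0, 0, 0, 0]]]}}

```text
time_s: 14.9
ee_pos: [600.7, -1.1, 169.0]
ee_rot: [100.3, 89.9, 174.9]
force: [-0.2, -0.6, 0.2]
gripper_width: 45.5
```

```bash
python3 look.py ww6; python3 well.py ww6
python3 - <<'E'
from meas import *
v,pos,M=load('ww6');P=v.cloud()
m=(P[...,2]>105)&(P[...,2]<118);k=np.zeros_like(m);k[150:290,240:320]=1;m&=k
uv=np.argwhere(m)[:,::-1];z=np.median(P[m][:,2]);W=v.plane(uv,z)[:,:2];c,r=cv2.minEnclosingCircle(W.astype(np.float32));print('vial',z,len(uv),c,r,W.mean(0),'tool',M.T@(np.r_[c,z]-pos))
from workcell import env
s=env.state();print(delta(s,[480.5,317.5,160],124.2))
E
```

```text
14.9 [600.67016318  -1.07008065 169.03784283] [100.26673625  89.9264688  174.9055588 ] az 74.6388308261072 q [ -1.2  21.4  88.1   0.   70.6 -75.8] w 45.518813460709175 [-0.15 -0.56  0.22]
ww6 192 [6.01797077e+02 3.70851756e-01] 33.570812059626135 tool [79.03650142 -0.80475677  1.70605636]
vial 112.14549897294529 366 (600.61962890625, -0.33149483799934387) 10.395837783813477 [ 6.00805977e+02 -6.27749598e-02] tool [56.89244577  0.17253791  0.71182653]
[ 8.7800e-02  1.9997e+00  2.7543e+00 -1.3770e-01  1.0000e-04 -4.0000e-04]
```

View pics/ww6.png

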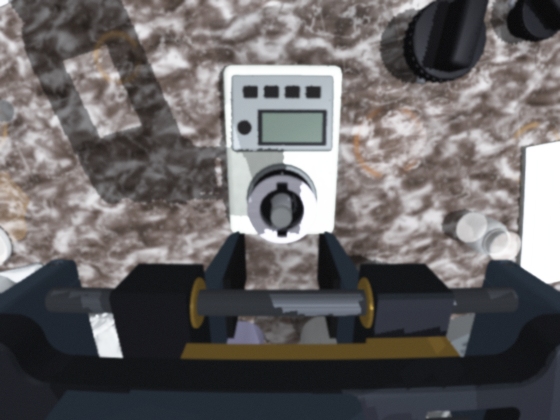

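Call:
{"name": "send_rows", "arguments": {"commands": [[[0, 0.5, 0.69, 0, 0, 0], [0, 0.5, 0.69, 0, 0, 0]]]}}

```text
time_s: 15.2
ee_pos: [569.3, 80.5, 168.0]
ee_rot: [99.1, 89.8, 173.8]
force: [0.3, 0.4, 0.5]
gripper_width: 45.7
```

Call:
{"name": "send_rows", "arguments": {"commands": [[[0, 0.5, 0.69, 0, 0, 0], [0, 0.5, 0.69, 0, 0, 0]]]}}

```text
time_s: 15.45
ee_pos: [539.3, 160.6, 168.1]
ee_rot: [107.9, 89.8, -177.3]
force: [0.1, -0.5, 0.1]
gripper_width: 45.6
```

Call:
{"name": "send_rows", "arguments": {"commands": [[[0, 0.5, 0.69, 0, 0, 0], [0, 0.5, 0.69, 0, 0, 0]]]}}

```text
time_s: 15.7
ee_pos: [509.4, 240.3, 168.0]
ee_rot: [115.7, 89.8, -169.5]
force: [0.2, -0.1, 0.5]
gripper_width: 45.9
```

Call:
{"name": "send_rows", "arguments": {"commands": [[[0.27, 0.49, 0.69, -0.1375, 0, 0], [0.27, 0.49, 0.69, -0.1375, 0, 0], [0.27, 0.49, 0.69, -0.1375, 0, 0], [0.27, 0.49, 0.69, -0.1375, 0, 0], [0.27, 0.49, 0.69, -0.1375, 0, 0], [0.27, 0.49, 0.69, -0.1375, 0, 0], [0.27, 0.49, 0.69, -0.1375, 0, 0]]]}}

```text
time_s: 16.58
ee_pos: [482.1, 317.5, 141.9]
ee_rot: [86.4, 89.9, -149.6]
force: [-0.4, -0.7, 0.5]
gripper_width: 45.9
```

```bash
python3 look.py wcap2
python3 - <<'E'
from meas import *
bar('wcap2',(255,165,310,245),52,66,59)
bar('wcap2',(255,165,310,245),30,66,35)
from workcell import env
s=env.state();print(s['ee_pos'],delta(s,[482.3,317.6,13.5],124.2))
E
```

```text
16.575 [482.14133004 317.51865553 141.92242852] [  86.39335422   89.91056451 -149.56422307] az 124.04241832871205 q [ 32.2  20.5  93.6   0.   65.9 -91.8] w 45.89152098802273 [-0.37 -0.67  0.48]
wcap2 701 px [280.8 205.2] rect ((480.4149169921875, 317.69219970703125), (43.882164001464844, 15.656548500061035), 33.6180305480957) mean [479.99304117 317.21249508  59.        ] az 33.437158934309984 z 58.8821693472583
  in tool [82.92451375  1.20421238  1.10211762]
wcap2 2039 px [280.9 200. ] rect ((480.8337097167969, 317.90667724609375), (54.38775634765625, 54.66170120239258), 84.28923797607422) mean [481.0593979 317.9906143  35.       ] az 33.94134306616571 z 35.74486492624527
  in tool [106.92375129   0.69973715   1.04303919]
[482.24877038 317.58736746 142.16173072] [ 1.2866e+00 -1.9000e-03 -3.0000e-04 -4.0000e-04  0.0000e+00 -2.0000e-04]
```

View pics/wcap2.png

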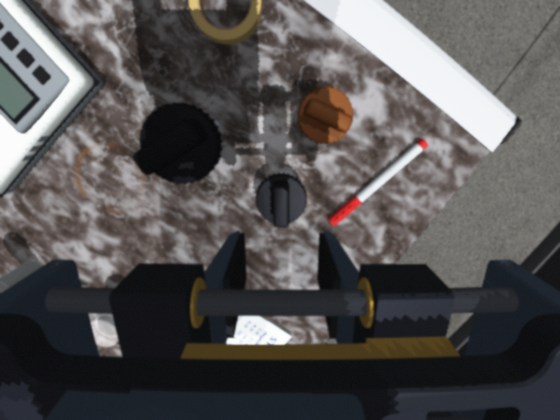

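Call:
{"name": "send_rows", "arguments": {"commands": [[[0.4, -0.006, 0, 0, 0, 0], [0.8, -0.006, 0, 0, 0, 0], [0.9, -0.006, 0, 0, 0, 0], [0.9, -0.006, 0, 0, 0, 0]]]}}

```text
time_s: 17.12
ee_pos: [483.1, 318.2, 52.8]
ee_rot: [74.4, 90.0, -161.5]
force: [-0.9, -0.1, 1.1]
gripper_width: 45.6
```

```bash
python3 look.py wcap3
python3 - <<'E'
from meas import *
bar('wcap3',(240,185,320,295),54,66,59)
E
```

```text
17.125 [483.14030719 318.18435728  52.83732616] [  74.42540744   89.98137754 -161.46291207] az 124.1116797029733 q [ 32.2  25.4 100.1   0.   54.5 -91.9] w 45.597863707697286 [-0.87 -0.13  1.06]
wcap3 1332 px [280.8 239.4] rect ((480.24786376953125, 317.419921875), (44.047203063964844, 15.554278373718262), 34.604190826416016) mean [479.72562231 317.1307193   59.        ] az 34.00610367686939 z 58.8851546235239
  in tool [-6.16170319  2.82541767  0.98973131]
```

View pics/wcap3.png

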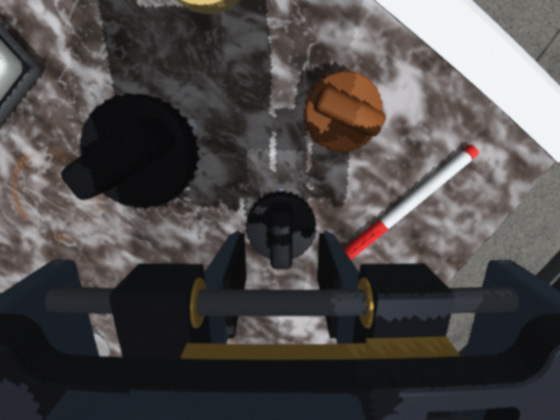

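Call:
{"name": "send_rows", "arguments": {"commands": [[[0.2, 0.007, 0, 0, 0, 0], [0.35, 0.007, 0, 0, 0, 0], [0.39, 0.007, 0, 0, 0, 0], [0.39, 0.007, 0, 0, 0, 0]]]}}

```text
time_s: 17.68
ee_pos: [482.7, 317.9, 14.1]
ee_rot: [-86.4, 90.0, 37.8]
force: [-0.3, -0.3, 0.4]
gripper_width: 45.4
```

Call:
{"name": "send_rows", "arguments": {"commands": [[[0, 0, 0, 0, 0, 0], [0, 0, 0, 0, 0, 0], [0, 0, 0, 0, 0, 0], [0, 0, 0, 0, 0, 0], [0, 0, 0, 0, 0, 0], [0, 0, 0, 0, 0, 0]]], "jaw": 1, "force": 50}}

```text
time_s: 18.42
ee_pos: [482.5, 317.7, 13.9]
ee_rot: [-89.9, 90.0, 34.3]
force: [0.6, -0.9, 1.7]
gripper_width: 15.5
```

```bash
python3 look.py wcap4
python3 - <<'E'
from meas import *
bar('wcap4',(240,185,320,295),54,66,59)
E
```

```text
18.425 [482.52796623 317.73210506  13.90281861] [-89.86523194  89.98505157  34.27212233] az 124.13735427919418 q [ 32.2  27.9 102.6   0.   49.4 -91.9] w 15.45600844973513 [ 0.55 -0.88  1.72]
wcap4 1979 px [281.4 258.3] rect ((476.8797302246094, 312.17999267578125), (36.825260162353516, 34.74009704589844), 9.132813453674316) mean [474.59712203 314.1327354   59.        ] az 34.65846652919633 z 58.96340564141951
  in tool [-45.09921333   7.77897604  -1.4257561 ]
```

View pics/wcap4.png

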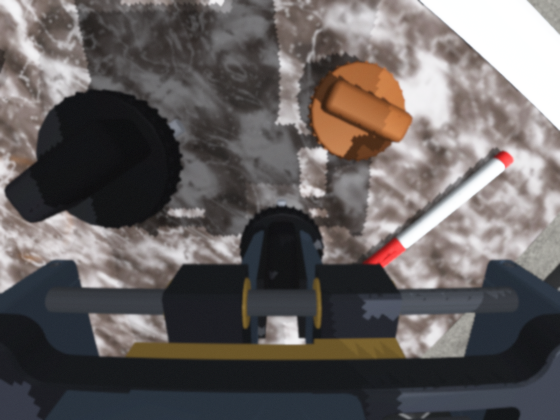

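Run:
```python
from meas import *
def barY(n,wz=5):
    v,pos,M=load(n);P=v.cloud();Q=(P-pos)@M
    m=(Q[...,0]>-49)&(Q[...,0]<-41)&(np.abs(Q[...,2]-1.2)<wz)&(np.abs(Q[...,1])<32)
    k=np.zeros_like(m);k[200:330,262:302]=1;m&=k
    X=Q[m];print(n,len(X),'y',np.percentile(X[:,1],[0,1,5,50,95,99,100]).round(1),'x',np.median(X[:,0]))
barY('wcap4')
```

```text
wcap4 998 y [-10.9 -10.1  -8.6   8.4  22.   22.8  23.2] x -45.21800504449635
```

Call:
{"name": "send_rows", "arguments": {"commands": [[[-0.1, 0, 0, 0, 0, 0], [-0.3, 0, 0, 0, 0, 0], [-0.7, 0, 0, 0, 0, 0], [-1, 0, 0, 0, 0, 0], [-1, 0, 0, 0, 0, 0]]]}}

```text
time_s: 19.1
ee_pos: [484.0, 318.7, 116.6]
ee_rot: [-91.1, 89.6, 33.1]
force: [-1.1, -0.5, 0.1]
gripper_width: 15.7
```

Call:
{"name": "send_rows", "arguments": {"commands": [[[-0.35, 0, 0, 0, 0, 0], [-0.35, 0, 0, 0, 0, 0], [-0.35, 0, 0, 0, 0, 0]]]}}

```text
time_s: 19.48
ee_pos: [481.6, 317.2, 147.2]
ee_rot: [86.4, 89.9, -149.4]
force: [-0.3, 0.5, -1.3]
gripper_width: 16.1
```

```bash
python3 look.py wcap5
python3 - <<'E'
from meas import *
v,pos,M=load('wcap5');P=v.cloud();Q=(P-pos)@M
for r in range(190,300,4): print(r,[Q[r,c].round(0).tolist() for c in (262,272,282,290,300)])
from workcell import env
s=env.state();print(s['gripper_width'],s['force'],delta(s,[601.5,0,150],74.7))
E
```

```text
19.475 [481.57293823 317.18340836 147.21663107] [  86.43239455   89.85116935 -149.4303572 ] az 124.13723624468976 q [ 32.2  20.3  93.2   0.   66.7 -91.9] w 16.065906026747772 [-0.26  0.49 -1.32]
190 [[146.0, 2.0, -21.0], [146.0, 2.0, -10.0], [147.0, 2.0, 2.0], [148.0, 2.0, 12.0], [146.0, 2.0, 23.0]]
194 [[147.0, -3.0, -22.0], [147.0, -3.0, -10.0], [146.0, -3.0, 2.0], [147.0, -3.0, 12.0], [147.0, -3.0, 24.0]]
198 [[147.0, -8.0, -22.0], [146.0, -8.0, -10.0], [147.0, -8.0, 2.0], [147.0, -8.0, 12.0], [148.0, -8.0, 24.0]]
202 [[147.0, -13.0, -22.0], [146.0, -13.0, -10.0], [7.0, 27.0, 2.0], [146.0, -13.0, 12.0], [146.0, -13.0, 24.0]]
206 [[147.0, -18.0, -22.0], [146.0, -18.0, -10.0], [-6.0, 27.0, 2.0], [146.0, -17.0, 12.0], [146.0, -18.0, 24.0]]
210 [[-8.0, 25.0, -11.0], [-12.0, 27.0, -5.0], [-15.0, 28.0, 2.0], [-12.0, 27.0, 7.0], [-7.0, 25.0, 14.0]]
214 [[-17.0, 26.0, -11.0], [-20.0, 27.0, -4.0], [-21.0, 27.0, 2.0], [-21.0, 27.0, 7.0], [-16.0, 25.0, 13.0]]
218 [[-21.0, 24.0, -11.0], [-22.0, 24.0, -4.0], [-21.0, 24.0, 2.0], [-21.0, 24.0, 7.0], [-21.0, 24.0, 13.0]]
222 [[-22.0, 22.0, -11.0]
[... 1572 characters left out ...]
.0, 16.0, 10.0]]
282 [[-79.0, 14.0, -7.0], [-45.0, -7.0, -4.0], [-45.0, -6.0, 2.0], [-45.0, -6.0, 6.0], [-80.0, 14.0, 10.0]]
286 [[-79.0, 12.0, -7.0], [-44.0, -10.0, -4.0], [-45.0, -9.0, 2.0], [-45.0, -9.0, 6.0], [-80.0, 13.0, 10.0]]
290 [[-116.0, 33.0, -5.0], [-115.0, 33.0, -2.0], [-116.0, 34.0, 2.0], [-115.0, 33.0, 4.0], [-116.0, 34.0, 7.0]]
294 [[-117.0, 33.0, -4.0], [-118.0, 33.0, -1.0], [-117.0, 33.0, 2.0], [-117.0, 33.0, 4.0], [-116.0, 33.0, 7.0]]
298 [[-117.0, 32.0, -4.0], [-118.0, 32.0, -1.0], [-118.0, 32.0, 2.0], [-118.0, 32.0, 4.0], [-118.0, 32.0, 7.0]]
15.553630031654118 [ 0.376204   -0.70184828 -1.11038385] [-2.8800e-02  7.8560e-01 -3.2984e+00  1.3730e-01 -2.0000e-04 -5.0000e-04]
```

View pics/wcap5.png

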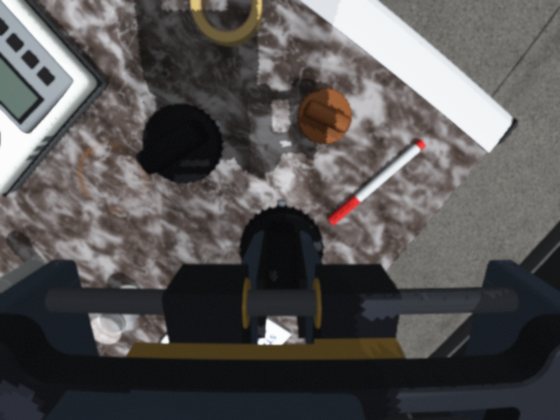

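Call:
{"name": "send_rows", "arguments": {"commands": [[[-0.02, 0.2, -0.5, 0, 0, 0], [-0.02, 0.2, -0.83, 0, 0, 0], [-0.02, 0.2, -0.83, 0, 0, 0]]]}}

```text
time_s: 19.9
ee_pos: [512.6, 235.8, 149.3]
ee_rot: [86.4, 89.9, -149.7]
force: [-0.2, 1.0, -1.2]
gripper_width: 15.9
```

Call:
{"name": "send_rows", "arguments": {"commands": [[[0, 0.2, -0.5, 0, 0, 0], [0, 0.2, -0.83, 0, 0, 0], [0, 0.2, -0.83, 0, 0, 0]]]}}

```text
time_s: 20.27
ee_pos: [542.6, 156.9, 149.6]
ee_rot: [63.5, 89.9, -172.5]
force: [0.0, 0.8, -1.0]
gripper_width: 15.3
```

Call:
{"name": "send_rows", "arguments": {"commands": [[[0, 0.2, -0.5, 0, 0, 0], [0, 0.2, -0.83, 0, 0, 0], [0, 0.2, -0.83, 0, 0, 0]]]}}

```text
time_s: 20.65
ee_pos: [572.7, 77.7, 149.9]
ee_rot: [38.6, 89.9, 162.6]
force: [-0.4, 0.9, -1.0]
gripper_width: 15.7
```

Call:
{"name": "send_rows", "arguments": {"commands": [[[0, 0.18, -0.5, 0.05, 0, 0], [0, 0.18, -0.82, 0.1373, 0, 0], [0, 0.18, -0.82, 0.1373, 0, 0], [0, 0.18, -0.82, 0.1373, 0, 0], [0, 0.18, -0.82, 0.1373, 0, 0], [0, 0.18, -0.82, 0.1373, 0, 0], [0, 0.18, -0.82, 0.1373, 0, 0], [0, 0.18, -0.82, 0.1373, 0, 0]]]}}

```text
time_s: 21.65
ee_pos: [603.4, 0.5, 150.6]
ee_rot: [65.0, 90.0, 139.8]
force: [0.7, -0.6, -0.3]
gripper_width: 15.7
```

```bash
python3 look.py wc1; python3 well.py wc1
python3 - <<'E'
from meas import *
v,pos,M=load('wc1')
cv2.imwrite('pics/wc1c.png',cv2.resize(v.p[150:290,210:355,::-1],None,fx=4,fy=4,interpolation=cv2.INTER_CUBIC))
from workcell import env
s=env.state();print(s['ee_pos'],az(Rm(s['ee_rot'])),delta(s,[602.3,-1,130],74.8))
E
```

```text
21.65 [6.03448275e+02 5.27068258e-01 1.50624850e+02] [ 65.04656793  89.97659041 139.83646989] az 74.78990013001444 q [ -1.1  22.4  89.3   0.   68.3 -75.8] w 15.71870405776414 [ 0.67 -0.62 -0.25]
wc1 131 [6.01480248e+02 4.59581238e-01] 33.443135642078104 tool [60.62544155  1.8589233  -0.59190281]
[6.03533095e+02 3.64316914e-01 1.50667430e+02] 74.76977785695715 [ 2.067e-01  8.300e-03 -1.640e-02 -1.000e-04  0.000e+00 -0.000e+00]
```

View pics/wc1c.png

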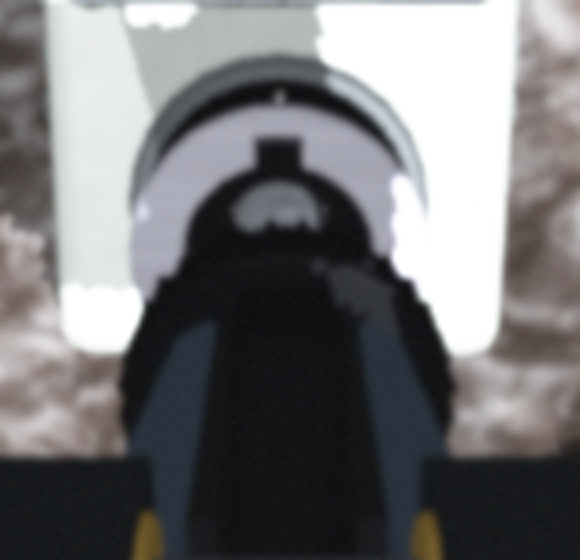

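Call:
{"name": "send_rows", "arguments": {"commands": [[[0, 0.009, -0.017, 0, 0, 0], [0.1, 0.009, -0.017, 0, 0, 0], [0.2, 0.009, -0.017, 0, 0, 0], [0.2, 0.009, -0.017, 0, 0, 0], [0.2, 0.009, -0.017, 0, 0, 0]]]}}

```text
time_s: 22.32
ee_pos: [602.4, -1.4, 130.6]
ee_rot: [72.6, 90.0, 147.3]
force: [-0.5, 0.1, -0.2]
gripper_width: 15.9
```

```bash
python3 look.py wc2; python3 well.py wc2
python3 - <<'E'
from meas import *
v,pos,M=load('wc2')
cv2.imwrite('pics/wc2c.png',cv2.resize(v.p[150:290,210:355,::-1],None,fx=4,fy=4,interpolation=cv2.INTER_CUBIC))
P=v.cloud();Q=(P-pos)@M
# bar front & shoulder front
m=(np.abs(Q[...,2]-1.2)<5)&(Q[...,0]<-26)&(Q[...,0]>-40)&(Q[...,1]>19)&(Q[...,1]<26);print('bar front y',np.median(Q[m][:,1]),m.sum())
m=(np.abs(Q[...,2]-1.2)<4)&(Q[...,0]<-8)&(Q[...,0]>-19)&(Q[...,1]>24)&(Q[...,1]<31);print('shoulder front y',np.median(Q[m][:,1]),m.sum())
m=(Q[...,0]<-18)&(Q[...,0]>-25)&(Q[...,1]>19)&(Q[...,1]<26);print('shoulder z range',np.percentile(Q[m][:,2],[0,1,99,100]))
from workcell import env
s=env.state();print(s['ee_pos'],az(Rm(s['ee_rot'])),delta(s,[602.3,-1,130],74.8))
E
```

```text
22.325 [602.38046433  -1.44214028 130.607918  ] [ 72.56031757  89.99135153 147.26832206] az 74.7080043048856 q [ -1.2  23.2  91.2   0.   65.7 -75.9] w 15.878305403438011 [-0.53  0.07 -0.24]
wc2 140 [6.01146857e+02 5.30033485e-01] 33.27289421133977 tool [40.60823514  1.70422065  1.57516095]
bar front y 23.850111983717053 149
shoulder front y 28.99006577014989 70
shoulder z range [-19.89135051 -18.42321509  21.29852937  22.57531438]
[602.56268394  -1.41975628 130.88349517] 74.71125239670073 [ 0.0088  0.0036  0.0034 -0.0002  0.      0.0001]
```

View pics/wc2c.png

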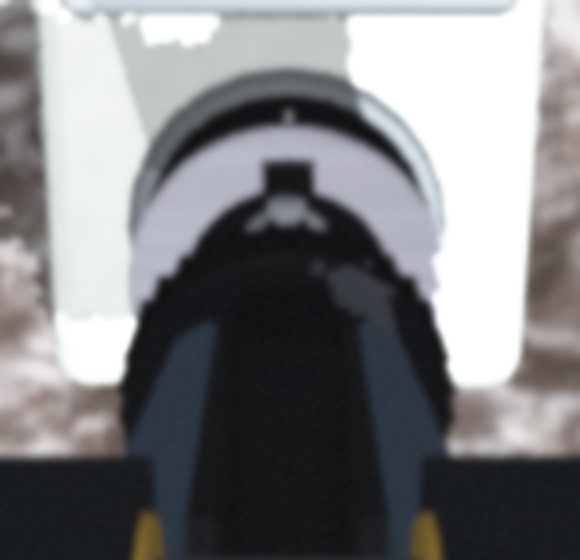

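Run:
```python
from meas import *
for n in('wcap4','wcap5','wc1','wc2'):
    v,pos,M=load(n)
    P=v.cloud();Q=(P-pos)@M
    out=[n]
    for lo,hi,a,b in((-40,-26,19,27),(-18,-8,23,32),(-48,-42,-30,30)):
        m=(np.abs(Q[...,2]-1.2)<4)&(Q[...,0]>lo)&(Q[...,0]<hi)&(Q[...,1]>a)&(Q[...,1]<b);k=np.zeros_like(m);k[190:300,260:305]=1;m&=k
        if m.sum()==0: continue
        out+= [int(m.sum()),np.median(Q[m][:,1]).round(2),np.max(Q[m][:,1]).round(2)]
    print(out,pos,M[2])
```

```text
['wcap4', 111, np.float64(22.74), np.float64(23.21), 66, np.float64(27.73), np.float64(28.61), 813, np.float64(7.75), np.float64(23.09)] [482.52796623 317.73210506  13.90281861] [-9.99999966e-01 -2.60898671e-04  6.13672989e-07]
['wcap5', 113, np.float64(22.71), np.float64(23.37), 64, np.float64(27.72), np.float64(28.79), 812, np.float64(7.7), np.float64(23.18)] [481.57293823 317.18340836 147.21663107] [-9.99996626e-01  2.59254804e-03  1.61637742e-04]
['wc1', 119, np.float64(23.86), np.float64(24.51), 63, np.float64(28.95), np.float64(29.83), 792, np.float64(8.91), np.float64(24.04)] [6.03448275e+02 5.27068258e-01 1.50624850e+02] [-9.99999917e-01  3.70434462e-04  1.72370023e-04]
['wc2', 117, np.float64(23.88), np.float64(24.51), 59, np.float64(28.98), np.float64(29.8), 791, np.float64(8.84), np.float64(24.32)] [602.38046433  -1.44214028 130.607918  ] [-9.99999989e-01  1.44005818e-04  4.52382435e-05]
```

Call:
{"name": "send_rows", "arguments": {"commands": [[[0.08, -0.003, 0, 0, 0, 0], [0.16, -0.003, 0, 0, 0, 0], [0.22, -0.003, 0, 0, 0, 0], [0.22, -0.003, 0, 0, 0, 0], [0.22, -0.003, 0, 0, 0, 0]]]}}

```text
time_s: 23.0
ee_pos: [602.8, -1.5, 108.9]
ee_rot: [-61.7, 90.0, 13.0]
force: [0.6, 1.0, -0.9]
gripper_width: 15.7
```

```bash
python3 look.py wc3; python3 well.py wc3
python3 - <<'E'
from meas import *
v,pos,M=load('wc3')
P=v.cloud();Q=(P-pos)@M
for lo,hi,a,b in((-40,-26,19,27),(-18,-8,23,32)):
    m=(np.abs(Q[...,2]-1.2)<4)&(Q[...,0]>lo)&(Q[...,0]<hi)&(Q[...,1]>a)&(Q[...,1]<b);k=np.zeros_like(m);k[190:300,260:305]=1;m&=k
    print(m.sum(),np.median(Q[m][:,1]))
cv2.imwrite('pics/wc3c.png',cv2.resize(v.p[150:290,210:355,::-1],None,fx=4,fy=4,interpolation=cv2.INTER_CUBIC))
E
```

```text
23.0 [602.76478679  -1.48256813 108.85321184] [-61.67537382  89.98048262  13.03708262] az 74.7124578378394 q [ -1.2  24.2  92.9   0.   62.9 -76. ] w 15.708742084708751 [ 0.59  1.01 -0.88]
wc3 153 [6.01250076e+02 5.16568735e-01] 33.43727124122165 tool [18.85286169  1.99386455  1.52597618]
119 23.88254472478799
58 28.922925439936193
```

View pics/wc3c.png

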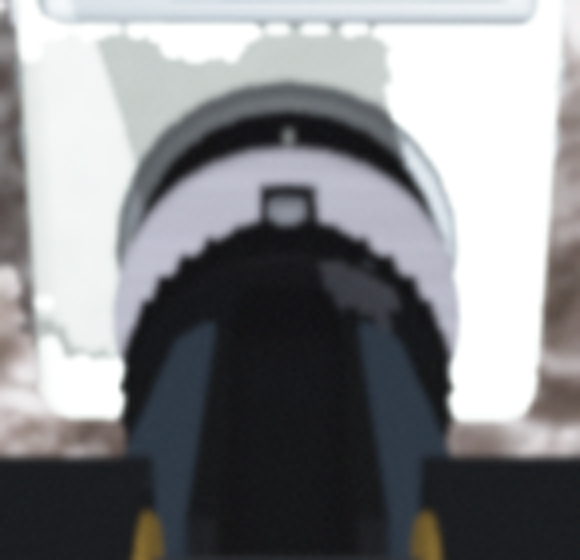

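Call:
{"name": "send_rows", "arguments": {"commands": [[[0.04, 0, 0, 0, 0, 0], [0.07, 0, 0, 0, 0, 0], [0.1, 0, 0, 0, 0, 0], [0.1, 0, 0, 0, 0, 0]]]}}

```text
time_s: 23.55
ee_pos: [602.4, -1.5, 98.4]
ee_rot: [97.6, 90.0, 172.3]
force: [-0.4, 0.1, -0.9]
gripper_width: 15.7
```

```bash
python3 look.py wc4
python3 - <<'E'
from meas import *
v,pos,M=load('wc4')
cv2.imwrite('pics/wc4c.png',cv2.resize(v.p[150:290,210:355,::-1],None,fx=4,fy=4,interpolation=cv2.INTER_CUBIC))
E
```

```text
23.55 [602.38924282  -1.46004584  98.39008177] [ 97.63303036  89.96357498 172.34549434] az 74.712465511457 q [ -1.2  24.7  93.6   0.   61.7 -75.9] w 15.742504864380301 [-0.36  0.09 -0.93]
```

View pics/wc4c.png

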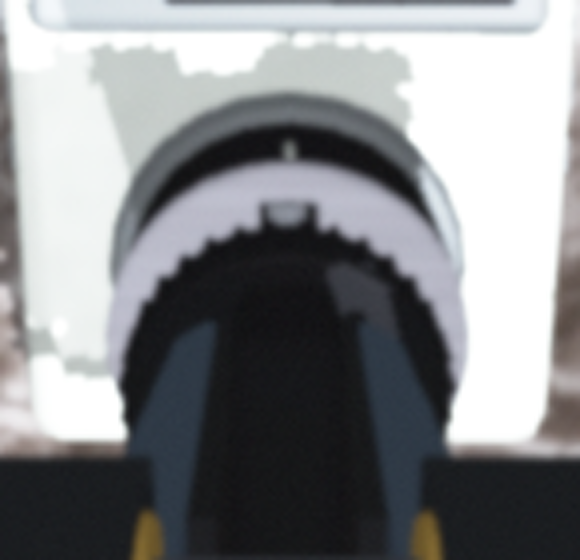

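Call:
{"name": "send_rows", "arguments": {"commands": [[[0.03, 0, 0, 0, 0, 0], [0.06, 0, 0, 0, 0, 0], [0.09, 0, 0, 0, 0, 0], [0.12, 0, 0, 0, 0, 0], [0.12, 0, 0, 0, 0, 0]]]}}

```text
time_s: 24.22
ee_pos: [603.1, -1.5, 87.3]
ee_rot: [-70.3, 89.9, 4.4]
force: [-0.7, -0.1, 5.9]
gripper_width: 15.7
```

Call:
{"name": "send_rows", "arguments": {"commands": [[[0.015, 0, 0, 0, 0, 0], [0.015, 0, 0, 0, 0, 0], [0.015, 0, 0, 0, 0, 0]]]}}

```text
time_s: 24.6
ee_pos: [603.1, -1.5, 86.1]
ee_rot: [-71.8, 89.9, 2.9]
force: [-1.1, -0.5, 6.6]
gripper_width: 15.7
```

```bash
python3 look.py wc5
python3 - <<'E'
from meas import *
v,pos,M=load('wc5')
cv2.imwrite('pics/wc5c.png',cv2.resize(v.p[150:290,210:355,::-1],None,fx=4,fy=4,interpolation=cv2.INTER_CUBIC))
E
```

```text
24.6 [603.10348704  -1.49364126  86.10571742] [-71.82780351  89.91127142   2.88097403] az 74.70879789438291 q [ -1.2  25.4  94.5   0.   60.  -76. ] w 15.650483357798034 [-1.12 -0.46  6.56]
```

View pics/wc5c.png

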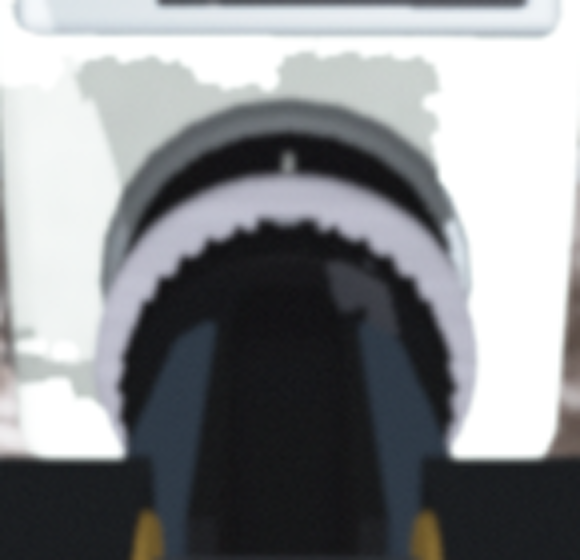

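Call:
{"name": "send_rows", "arguments": {"commands": [[[0, 0, 0, 0.015, 0, 0], [0, 0, 0, 0.03, 0, 0], [0, 0, 0, 0.045, 0, 0], [0, 0, 0, 0.06, 0, 0], [0, 0, 0, 0.06, 0, 0]]], "force": 60}}

```text
time_s: 25.28
ee_pos: [603.2, -1.7, 86.2]
ee_rot: [-63.6, 89.9, -10.5]
force: [-1.3, -0.3, 7.3]
gripper_width: 15.7
```

Run:
```python
from h import *
from workcell import env
s=env.state();print(s['ee_pos'],az(Rm(s['ee_rot'])),s['force'],s['torque'],s['qpos'],s['gripper_width'],s['effort'])
```

```text
[603.24261602  -1.67476388  86.16840722] 53.098250725970374 [-1.28768362 -0.27702286  7.31313625] [-0.1448758   0.14218653  0.06086402] [-1.24092517e+00  2.53714791e+01  9.45408662e+01 -2.03138035e-02
  5.99799158e+01 -5.43289880e+01] 15.652245829358389 [  0.16812709 -41.50645852 -18.89303148   0.14255805  -0.14296986
   0.18093535]
```

Call:
{"name": "send_rows", "arguments": {"commands": [[[0, 0, 0, 0.02, 0, 0], [0, 0, 0, 0.04, 0, 0], [0, 0, 0, 0.06, 0, 0], [0, 0, 0, 0.08, 0, 0], [0, 0, 0, 0.1, 0, 0], [0, 0, 0, 0.12, 0, 0], [0, 0, 0, 0.14, 0, 0], [0, 0, 0, 0.155, 0, 0], [0, 0, 0, 0.155, 0, 0], [0, 0, 0, 0.155, 0, 0]]]}}

```text
time_s: 26.52
ee_pos: [602.6, -2.1, 86.1]
ee_rot: [-67.5, 89.9, -70.2]
force: [-1.3, -1.6, 7.7]
gripper_width: 15.4
```

```bash
python3 look.py wc6
python3 - <<'E'
from meas import *
from workcell import env
s=env.state();print(s['ee_pos'],az(Rm(s['ee_rot'])),s['force'],s['torque'],s['qpos'][5],s['gripper_width'],s['effort'])
v,pos,M=load('wc6')
cv2.imwrite('pics/wc6c.png',cv2.resize(v.p[150:290,210:355,::-1],None,fx=4,fy=4,interpolation=cv2.INTER_CUBIC))
E
```

```text
26.525 [602.57200733  -2.10322416  86.11724296] [-67.52351936  89.92905258 -70.1650338 ] az -2.6414989264798256 q [-1.3 25.4 94.6 -0.1 60.   1.4] w 15.37318481779482 [-1.32 -1.64  7.67]
[602.56433076  -2.10403337  86.12932015] -2.6400747726931986 [-1.93386945 -1.14408744  6.83877223] [-0.37146983  0.48169631  0.15361724] 1.4229015901175261 15.415168062483213 [  0.63977832 -41.07818484 -19.36664701   0.56736801  -0.63616684
   0.16196839]
```

View pics/wc6c.png

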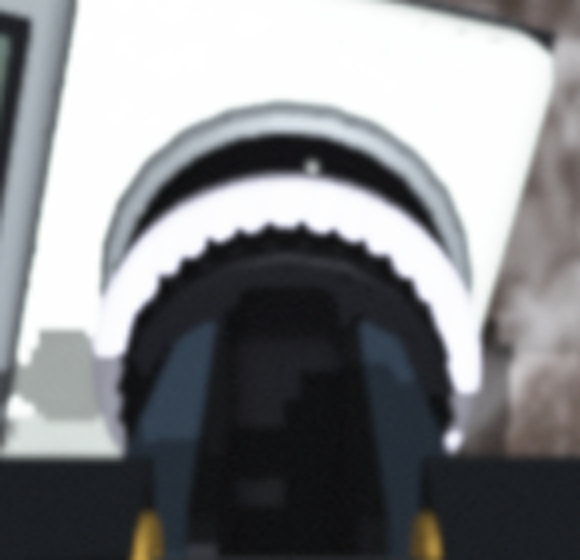

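Call:
{"name": "send_rows", "arguments": {"commands": [[[0, 0, 0, 0.008, 0, 0], [0, 0, 0, 0.016, 0, 0], [0, 0, 0, 0.019, 0, 0], [0, 0, 0, 0.019, 0, 0], [0, 0, 0, 0.019, 0, 0]]]}}

```text
time_s: 27.2
ee_pos: [602.5, -2.1, 86.1]
ee_rot: [-71.5, 89.9, -80.9]
force: [-1.6, -1.3, 7.6]
gripper_width: 15.8
```

```bash
cat > st.py <<'E'
from h import *
from workcell import env
s=env.state();print(s['time_s'],s['ee_pos'],'az',az(Rm(s['ee_rot'])),s['force'],s['torque'],s['qpos'][5],s['qvel'][5],s['gripper_width'],s['effort'][5])
E
python3 st.py
```

```text
27.2 [602.46584765  -2.11006185  86.10171995] az -9.470051054939637 [-1.57960355 -1.29197679  7.59425424] [-0.3841136   0.5091804   0.17837357] 8.256121029723447 0.06700955918940424 15.784065842759949 0.21308901719748974
```

Call:
{"name": "send_rows", "arguments": {"commands": [[[0, 0, 0, 0.005, 0, 0], [0, 0, 0, 0.005, 0, 0], [0, 0, 0, 0.005, 0, 0]]]}}

```text
time_s: 27.58
ee_pos: [602.4, -2.1, 86.1]
ee_rot: [-71.0, 89.9, -82.3]
force: [-2.9, -2.1, 7.8]
gripper_width: 15.5
```

```bash
python3 st.py
```

```text
27.575 [602.44339863  -2.1205636   86.12352999] az -11.272417314352905 [-2.93634198 -2.12678586  7.81758691] [-0.36966258  0.53228211  0.17559556] 10.058478989801802 0.05016614894473704 15.4719225230869 0.21010609343647957
```

Call:
{"name": "send_rows", "arguments": {"commands": [[[0, 0, 0, 0.005, 0, 0], [0, 0, 0, 0.005, 0, 0], [0, 0, 0, 0.005, 0, 0]]]}}

```text
time_s: 27.95
ee_pos: [602.4, -2.1, 86.1]
ee_rot: [-76.9, 89.9, -89.9]
force: [-3.1, -1.8, 8.2]
gripper_width: 15.5
```

```bash
python3 st.py; python3 look.py wc7;python3 - <<'E'
from meas import *
v,pos,M=load('wc7')
cv2.imwrite('pics/wc7c.png',cv2.resize(v.p[150:310,210:355,::-1],None,fx=4,fy=3.7,interpolation=cv2.INTER_CUBIC))
for n in ('wc5','wc6','wc7'):
    v,pos,M=load(n);P=v.cloud();Q=(P-pos)@M
    m=(Q[...,0]>-40)&(Q[...,0]<-26)&(Q[...,1]>19)&(Q[...,1]<29)&(np.abs(Q[...,2]-1.3)<7)
    X=Q[m];f=np.polyfit(X[:,2],X[:,1],1);print(n,m.sum(),'front-face slope deg',np.degrees(np.arctan(f[0])),X[:,1].mean(), np.percentile(X[:,2],[1,99]))
E
```

```text
27.95 [602.35975942  -2.14159863  86.12921216] az -12.997615145473233 [-3.0550816  -1.80042298  8.15470554] [-0.32253396  0.60752925  0.53540164] 11.804267228483088 0.0771457549937967 15.455694230448016 0.5510742589831352
27.95 [602.35975942  -2.14159863  86.12921216] [-76.87959458  89.91100337 -89.87722501] az -12.997615145473233 q [-1.2 25.4 94.6 -0.1 60.1 11.8] w 15.455694230448016 [-3.06 -1.8   8.15]
wc5 197 front-face slope deg 0.016852463165438862 23.672153182431426 [-5.47192814  8.16809699]
wc6 179 front-face slope deg -4.622486788081596 24.216308390443654 [-5.40116875  7.33708065]
wc7 182 front-face slope deg -4.88192147397331 24.122802208520095 [-5.62407244  7.08093807]
```

View pics/wc7c.png

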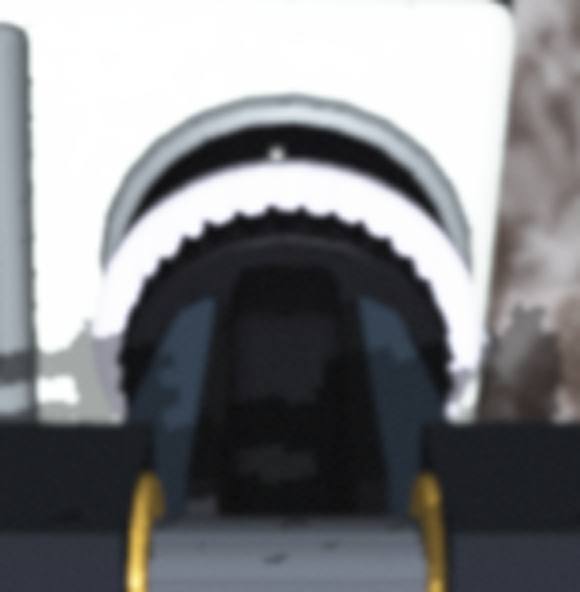

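Call:
{"name": "send_rows", "arguments": {"commands": [[[0, 0, 0, 0.001, 0, 0], [0, 0, 0, 0.001, 0, 0], [0, 0, 0, 0.001, 0, 0], [0, 0, 0, 0.001, 0, 0], [0, 0, 0, 0.001, 0, 0], [0, 0, 0, 0.001, 0, 0], [0, 0, 0, 0.001, 0, 0], [0, 0, 0, 0.001, 0, 0]]]}}

```text
time_s: 29.0
ee_pos: [602.3, -2.1, 86.1]
ee_rot: [-77.6, 89.9, -91.0]
force: [-2.1, -1.6, 7.3]
gripper_width: 15.7
```

```bash
python3 st.py
python3 - <<'E'
from workcell import env
import cv2,numpy as np
p,d=env.grab_frame('scene');cv2.imwrite('pics/send.png',p[:,:,::-1])
p,d=env.grab_frame('top');cv2.imwrite('pics/tend.png',p[:,:,::-1])
E
```

```text
29.0 [602.3446131   -2.1225022   86.14466188] az -13.334264566476433 [-2.12737356 -1.64113649  7.29608489] [-0.33619993  0.51314282  0.60835869] 12.147387317957593 0.022508081057215155 15.722358019432864 0.653852317482233
```

View pics/send.png

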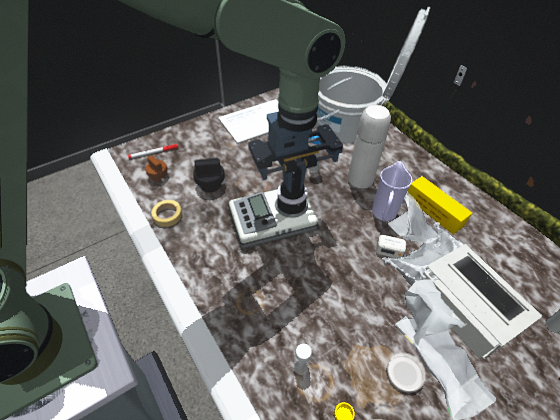

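Run:
```python
from workcell import env
print(env.job_done())
```

```text
the job is handed in; nothing more can be done
None
```

The small vial is standing upright in the well. The small black cap is over it, pushed down and turned clockwise to its stop, and still gripped there at a 60 N setting. I handed the job in at about 29 s of the 58 s allowed.

**Last checks**
- **Vial:** its top read z = 112.1 mm after release (112 expected), about 1.2 mm off the well axis.
- **Cap insertion:** the front pin was seen centred in its slot on the way down. The cap went down to about 18 mm with roughly 7–8 N of upward push.
- **Turn:** the tool turned about 88°. The turning moment rose to about 0.18 N m with the spring, then jumped to 0.54 N m, which I take as the stop. It read 0.61 N m after a 1 s hold, with a final 0.4° command added to keep it loaded.
- **Bystanders:** in the last scene image they appear where they were. I also saved a last top view but did not examine it.

**Discrepancies**
- **Finger tips:** they sit about 23.5 mm behind the reported TCP. My first try at gripping the vial therefore closed just above it, without disturbing it. I corrected every height for this afterwards.
- **Cap in the grip:** it shifted about 1 mm along the bar during the carry, and the bar appears to have turned a few degrees in the pads during the turn. So I judged the stop from the rise in moment, not from the angle.
- **Shutter:** its position could not be read directly.

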